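# Set the span of a bend-test fixture

## Robot

A 7-joint arm with a two-finger parallel gripper is mounted at the origin on the work surface. World frame = base frame: x ahead of the robot, y to its left, z up, the work surface at z = 0. Lengths are in m, angles in rad, forces in N, time in s.
With the tool pointing down it reaches from about 0.4 to 0.925 m from the base axis. Payload 4.1 kg.
Tool frame: the origin (TCP) lies at the very end of the fingers, on their centre line; the grasp point (between the pads) lies 19 mm behind it; z points along the fingers, y is the line along which they close (so a half turn about z gives the same grasp; the last joint's range is limited). The gripper opens to 85 mm and grips with 20 to 120 N. Pads are 22 mm wide; open, the fingers measure 114 mm over their backs; the gripper's body (76 mm by 85 mm) begins 54 mm behind the grasp point. The pads swing forward as they close: fully open they stand 13 mm farther back than shut.
Start: joints at [1.08, 0.398, 0.045, 1.537, -0.019, 1.207, -0.051], TCP at [0.248, -0.601, 0.231] pointing down, gripper open.
Joint ranges: [-2.82, 2.82], [-0.49, 2.23], [-1.37, 1.46], [0, 2.46], [-1.36, 4.5], [0.23, 2], [-2.94, 2.94]. Speed limits (rad/s): [2.57, 2.57, 3.14, 3.14, 3.14, 3.14, 3.14].

## Interface

Orientations are given as a 3x3 rotation matrix whose columns are the frame's x, y, z axes.
In Python, from cell import env, viewer, nets gives the robot as it stands.
- The arm moves only by the tool move_arm, never from a script. Its argument "targets" is a list of rows, each a list of 7 numbers: the shift along the tool's x, y, z in units of 40 mm (1.0 is 40 mm), then the turn, a rotation vector about the tool's x, y, z in degrees, then the finger opening in mm, from 0 to 85.4. A call has 1 to 20 rows; each row shifts and turns the commanded pose from where the row before left it, along the tool's axes as they then stand; what a row does not reach is not made up. A row lasts 1/10 s, in which the tool goes at most 50 mm and 8.59 degrees, less where a joint would pass 70% of its speed; a pose out of reach is approached as far as the arm can. A call is refused whole if a number of a shift passes 1 or a number of a turn 8.59, either way. A call with a gripper value outside its range is refused whole. The fingers move at their own pace and stop on an object; "force" is the grip in N (left out, the last holds). Time passes only in rows, so rows that do not move let the fingers close. It gives the time, the measured TCP pose, the force and the opening at its end, in the units of the state.
- env.get_state(): the state, without advancing time (a new reading comes with each control period).
- viewer.get_image(name): name is "scene" or "top"; returns the picture (420x560x3 uint8, red, green, blue); there is no depth.
- viewer.calibration(name): a dict with "fx", "fy", "cx", "cy" (pixels), "position" and "rotation" of the camera in the world. Camera axes: x right, y down, z forward; pixel columns grow to the right and rows downward; lengths in m; the calibration is good to about 2 mm. A picture is of the moment at which its call begins. calibration takes no time and is no camera call.
- env.close_job(): hands the job in, once; it reports no verdict.
Trained networks look in the newest picture that a camera, given by its name, has taken for a name from the list of things; names that differ only in an ending like _2 or _b are one class to them, and where a whole thing is asked for, a point or a joint stands for the part that bears it (a point fixed in the world has none). Each returns a list of dicts, best first, with "conf" (0 to 1); they miss things now and then, are a little off and sometimes report something else, mostly with a low value. They report only what shows in the picture. A call takes as long as a camera call. They do not tell look-alikes from the thing itself.
- nets.masks_of(camera, label): "region" (420x560 bool, what is visible of it) and "box" ([centre column, centre row, width, height] in pixels, round what is visible of it).
The state is a dict: "clock": time; "joints": joint angles; "qd": joint speeds; "effort": joint torques, N m; "tool_pos": TCP position; "eef_rot": TCP orientation; "ft_force": force on the tool from outside, world axes, zero at the start; "ft_torque": the same for the moment, N m; "gripper_width": finger opening in m.
Only numpy, scipy, OpenCV 4.12 (cv2) and the standard library are available. Lean on these libraries where they do the work, as an engineer would, in place of code of your own. Each camera call takes 0.05 s, during which the arm holds its last target. There are 200 camera calls.

## Task

Set the span of the bend fixture on the bench with the setting bar that stands between its two supports. Free the clamp knob of the right-hand support (right as seen from the robot), slide that support up gently until the bar is nipped between both supports, and lock the knob firmly again. Then lift the bar out and lay it in the empty lane of its wooden case without dropping it; leave the left-hand support, its knob and the other things on the bench alone.

Things in the scene. Friction and masses are not known exactly. Their poses are not given: they have to be found in the camera images.
- knob_grip (a point): Centre of the black six-lobed star knob (50 mm across, 26 mm deep) of the right-hand, movable support. Its z axis is the knob's axis, pointing outward: towards the robot and up, 40 degrees from vertical. Behind the 26 mm head are about 27 mm of hub and screw, then the support. The support's roller juts out above the knob, so come in along its axis. Moves with the support.
- knob (a joint): Angle of that knob, rad; grows as it is tightened, clockwise seen from outside along its axis. 0 fully backed off, 2.2 end of travel. Starts locked, at 1.45 to 1.6. The clamp bites at an unseen angle between 0.6 and 0.9 that differs each time; below 0.55 the support is free. Past the bite the clamp force grows 60 N per rad; firm from 0.55 rad past it. Takes 0.18 N m free, 0.3 to 0.35 tight.
- support (a joint): Position of the right-hand support along the beam, m. Grows towards the left-hand support; range 0 to 0.075, starts between 0 and 0.030, near 0.065 when the bar is nipped. Unlocked it slides with about 2.5 N of friction.
- support_face (a point): Centre of the flat inner face (100 mm by 30 mm high) of the right-hand support's saddle, which meets the bar; 55 mm above the bench. Axes: y along the beam to the left-hand support, x away from the robot, z up. The saddle is 60 mm along y; above its middle an anvil (76 x 36 mm) carries a 30 mm roller along x, whose top is 150 mm above the bench and whose front end is at x = -82 mm.
- set_face (a point): The same point on the inner face of the left-hand support, which has the same shape and faces the other one (same axes). It is already set and locked: leave it as it is. The bar is to fill the gap between the two faces.
- set_knob (a joint): Angle of the left-hand support's star knob, rad; 0 at the start, stiff, to be left alone.
- bar_center (a point): Centre of the setting bar: plain ground steel, 120 mm long (its y axis), 24 mm wide (x), 45 mm high (z), about 0.5 kg, with round recesses on its sides. It stands loose on the beam's top (40 mm above the bench) between the supports, a little askew, with gaps at its ends. Grip it across the 24 mm from above; it rises 15 mm above the saddles. The anvils are 144 mm apart when it is nipped.
- lane (a point): Centre of the floor of the empty lane of the wooden case for setting bars, on the bench to the left or right of the fixture. The lane runs along this x axis: 158 mm long, 79 mm wide; floor 6 mm, walls 34 mm above the bench. The case is fixed. The other lane, 85 mm over in +y, holds a shorter bar.
- short_bar_center (a point): Centre of the shorter setting bar (80 mm long, 24 by 45 mm), in the case's other lane. To be left there.
- fixture: Lower half of the bend fixture: dark steel beam 100 mm (x) by 380 mm (y) by 40 mm high, fixed to the bench; origin under its middle, y along the beam to the left-hand support.
- shoe: Clamp shoe inside the right-hand support, pressed by its knob on the liner; not visible.
- liner: Brass strip along the front of the beam, on which the shoe bears inside the right-hand support.
- wrench: Open-ended wrench, 190 mm, lying flat on the robot's side of the fixture; leave it.
- jaw: Steel wedge jaw, 55 by 70 by 30 mm, on the bench beyond the right end of the fixture; leave it.
- oil: White oil bottle, 56 mm wide, 140 mm tall, standing beyond the left end of the fixture; leave it.
There are look-alikes about, which are no part of the job. What is shaped like the part that bears bar_center but orange, purple or red is not meant.

How it is judged:
By the outcome, as a careful person would: the job done as asked, in the order asked, and still so for the second after the job is handed in, with the robot touching nothing.
It also fails if it takes over 61 s, if anything falls off the work surface, if the arm or the gripper's body presses on something with over 40 N, if the wrist force passes 120 N, or if a joint passes its speed limit or range.

## Working session

There is one attempt and no reset: what is moved stays moved. The work goes in short steps, Python scripts to look and compute and a tool call to move; the robot and the scene stay as the last step left them, time stands still between calls to the robot, and variables do not carry over. Pictures are saved under pics/ and viewed, on a budget of 10 in all, crops included, one or two more only if the job needs it, and the job is handed in when it is done.

Besides the shell and the picture viewer there is one more tool, called by a JSON object that holds its "op" and its "data", one argument or row to a line. move_arm: Moves the arm, as the interface text tells. Its arguments: {"type":"object","properties":{"targets":{"type":"array","items":{"type":"array","items":{"type":"number"}}},"force":{"type":"number"}},"required":["targets"]}

```bash
ls; mkdir -p pics
python3 - <<'E'
from cell import env, viewer, nets
import cv2, numpy as np
for n in("scene","top"):
    im=viewer.get_image(n); cv2.imwrite(f"pics/{n}0.png",im[:,:,::-1])
    c=viewer.calibration(n); print(n,{k:np.round(v,4).tolist() for k,v in c.items()})
    for l in("knob","support","set_knob","bar_center","lane","short_bar_center","fixture"):
        try:
            print(l,[(round(d['conf'],2),np.round(d['box']).tolist()) for d in nets.masks_of(n,l)][:4])
        except Exception as e: print(l,e)
s=env.get_state();print({k:np.round(v,3).tolist() for k,v in s.items()})
E
```

```text
pics
scene {'fx': 497.9669, 'fy': 497.9669, 'cx': 287.2098, 'cy': 205.8206, 'position': [0.777, 0.5917, 0.9994], 'rotation': [[-0.893, 0.3535, -0.2785], [0.4498, 0.7212, -0.5268], [0.0146, -0.5957, -0.803]]}
knob [(0.73, [252.0, 170.0, 21.0, 23.0])]
support [(0.74, [220.0, 177.0, 88.0, 64.0])]
set_knob [(0.61, [282.0, 249.0, 22.0, 26.0]), (0.25, [378.0, 367.0, 125.0, 106.0])]
bar_center [(0.96, [230.0, 217.0, 23.0, 37.0]), (0.95, [372.0, 265.0, 12.0, 57.0]), (0.77, [306.0, 120.0, 40.0, 35.0]), (0.7, [307.0, 170.0, 45.0, 18.0])]
lane [(0.94, [378.0, 364.0, 120.0, 111.0])]
short_bar_center [(0.85, [390.0, 384.0, 43.0, 41.0])]
fixture [(0.65, [234.0, 237.0, 117.0, 178.0])]
top {'fx': 441.9208, 'fy': 441.9208, 'cx': 282.1207, 'cy': 209.293, 'position': [0.2879, 0.0074, 1.1238], 'rotation': [[-0.0283, -0.9829, 0.1817], [-0.9995, 0.0302, 0.0073], [-0.0126, -0.1814, -0.9833]]}
knob [(0.71, [354.0, 206.0, 17.0, 24.0])]
support [(0.75, [355.0, 172.0, 30.0, 91.0])]
set_knob [(0.72, [254.0, 196.0, 14.0, 22.0])]
bar_center [(0.86, [344.0, 265.0, 25.0, 50.0]), (0.85, [216.0, 271.0, 50.0, 35.0]), (0.69, [412.0, 298.0, 51.0, 32.0]), (0.59, [301.0, 167.0, 51.0, 14.0])]
lane [(0.7, [138.0, 227.0, 74.0, 78.0]), (0.52, [163.0, 155.0, 33.0, 33.0])]
short_bar_center [(0.78, [124.0, 228.0, 17.0, 36.0])]
fixture [(0.66, [297.0, 167.0, 155.0, 103.0])]
{'clock': 0.8, 'joints': [1.08, 0.398, 0.045, 1.537, -0.019, 1.207, -0.051], 'qd': [-0.0, 0.0, 0.002, 0.0, -0.001, -0.001, 0.002], 'effort': [-0.001, -47.496, 1.362, -25.451, 0.011, 0.001, 0.0], 'tool_pos': [0.248, -0.601, 0.231], 'eef_rot': [[0.924, 0.382, 0.0], [0.382, -0.924, -0.0], [-0.0, 0.0, -1.0]], 'ft_force': [0.153, 0.829, -0.266], 'ft_torque': [0.055, 0.017, -0.016], 'gripper_width': 0.085}
```

Run:
```python
import cv2
a=cv2.imread("pics/top0.png");b=cv2.imread("pics/scene0.png")
cv2.imwrite("pics/topc.png",cv2.resize(a[100:340,80:460],(798,504),interpolation=cv2.INTER_CUBIC))
cv2.imwrite("pics/scenec.png",cv2.resize(b[100:420,140:460],(600,600),interpolation=cv2.INTER_CUBIC))
```

```text
(no output)
```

View pics/topc.png

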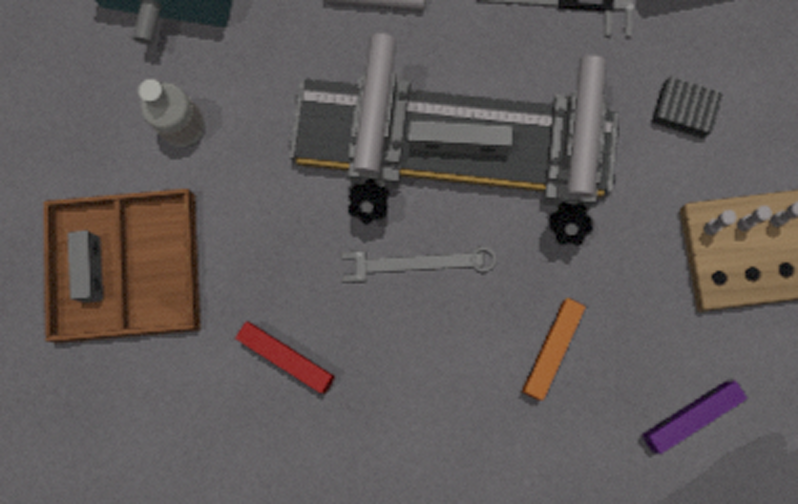

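View pics/scenec.png

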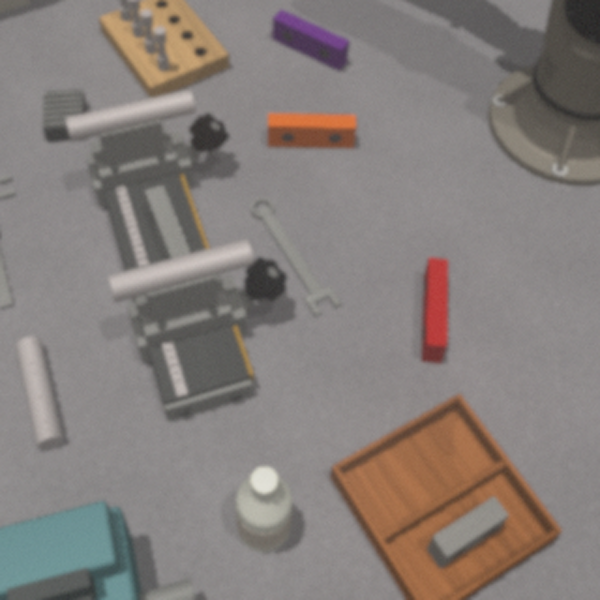

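```bash
cat > h.py <<'E'
from cell import env, viewer, nets
import cv2, numpy as np
def ray(cam,uv):
    c=viewer.calibration(cam);d=np.array([(uv[0]-c['cx'])/c['fx'],(uv[1]-c['cy'])/c['fy'],1.])
    d=np.array(c['rotation'])@d;return np.array(c['position']),d/np.linalg.norm(d)
def plane(cam,uv,z):
    p,d=ray(cam,uv);return p+d*(z-p[2])/d[2]
def tri(a,b):
    (p,d),(q,e)=ray("scene",a),ray("top",b)
    s,t=np.linalg.lstsq(np.c_[d,-e],q-p,rcond=None)[0]
    return (p+s*d+q+t*e)/2,np.linalg.norm(p+s*d-q-t*e)
def cen(m):
    v,u=np.nonzero(m);return u.mean(),v.mean()
def proj(cam,X):
    c=viewer.calibration(cam);x=np.array(c['rotation']).T@(np.array(X)-c['position'])
    return c['fx']*x[0]/x[2]+c['cx'],c['fy']*x[1]/x[2]+c['cy']
def move(tgt_p,tgt_R,s=None):
    """remaining shift in tool axes (40 mm units) and turn deg"""
    from scipy.spatial.transform import Rotation as Ro
    s=s or env.get_state();R=np.array(s['eef_rot'])
    return R.T@(np.array(tgt_p)-s['tool_pos'])/.04, Ro.from_matrix(R.T@tgt_R).as_rotvec(degrees=True)
E
python3 - <<'E'
from h import *
K={}
for l in("knob","set_knob"):
    a=nets.masks_of("scene",l)[0]['region'];b=nets.masks_of("top",l)[0]['region']
    K[l]=tri(cen(a),cen(b));print(l,np.round(K[l][0],4),round(K[l][1],4),cen(a),cen(b))
d=K['set_knob'][0]-K['knob'][0];print("yaw of beam y:",np.degrees(np.arctan2(d[1],d[0])),np.linalg.norm(d))
im=viewer.get_image("top");hsv=cv2.cvtColor(im,cv2.COLOR_RGB2HSV)
m=(hsv[...,0]>15)&(hsv[...,0]<32)&(hsv[...,1]>120);m[:,:215]=0;m[:,375:]=0;m[:150]=0;m[210:]=0
v,u=np.nonzero(m);P=np.array([plane("top",q,.035)[:2] for q in zip(u,v)])
vx,vy,x0,y0=cv2.fitLine(P.astype(np.float32),cv2.DIST_HUBER,0,.001,.001).ravel();print("liner",len(u),np.degrees(np.arctan2(vy,vx)),x0,y0,P[P[:,1].argmax()],P[P[:,1].argmin()])
# bar
ms=[d for d in nets.masks_of("top","bar_center")]
for d in ms:
    print(d['conf'],np.round(d['box']))
    if abs(d['box'][0]-300)<12 and abs(d['box'][1]-167)<12:
        c=cv2.findContours(d['region'].astype('u1'),0,1)[0];c=max(c,key=len)
        W=np.array([plane("top",q[0],.085)[:2] for q in c],np.float32);r=cv2.minAreaRect(W);print("bar",r,cv2.boxPoints(r).tolist())
for d in nets.masks_of("top","lane")[:1]:
    c=cv2.findContours(d['region'].astype('u1'),0,1)[0];c=np.vstack(c)
    W=np.array([plane("top",q[0],.034)[:2] for q in c],np.float32);r=cv2.minAreaRect(W);print("case",r,cv2.boxPoints(r).round(4).tolist())
d=nets.masks_of("top","short_bar_center")[0];c=np.vstack(cv2.findContours(d['region'].astype('u1'),0,1)[0]);W=np.array([plane("top",q[0],.051)[:2] for q in c],np.float32);print("short",cv2.minAreaRect(W))
# crop of case & knob from corners as read from the crop picture
for n,q in dict(bl=(45,201),br=(189,191),tr=(198,329),tl=(48,340),dt=(122,196),db=(124,334)).items():
    print(n,plane("top",(80+q[0]/2.1,100+q[1]/2.1),.034).round(4))
E
```

```text
knob [ 0.4857 -0.1553  0.0639] 0.0027 (np.float64(250.24850299401197), np.float64(171.3682634730539)) (np.float64(351.7142857142857), np.float64(206.81632653061226))
set_knob [0.5196 0.0795 0.0671] 0.0035 (np.float64(279.92216981132077), np.float64(249.01179245283018)) (np.float64(255.00911854103344), np.float64(195.9969604863222))
yaw of beam y: 81.79161109718096 0.23727461363341232
liner 302 81.83254 0.54955566 -0.041959103 [0.5799488  0.16851017] [ 0.52931233 -0.19957449]
0.97 [300. 167.  52.  13.]
bar ((0.5870506167411804, -0.029813077300786972), (0.11976300179958344, 0.036346204578876495), 86.27074432373047) [[0.5650212168693542, -0.08838576823472977], [0.6012904047966003, -0.09074979275465012], [0.6090800166130066, 0.028759613633155823], [0.5728108286857605, 0.031123638153076172]]
0.82 [220. 271.  52.  33.]
0.73 [412. 298.  48.  33.]
0.61 [344. 268.  25.  49.]
case ((0.4585813581943512, 0.3783450126647949), (0.17251348495483398, 0.1829504668712616), 3.0234220027923584) [[0.3675999939441681, 0.4650999903678894], [0.3772999942302704, 0.2824000120162964], [0.5494999885559082, 0.2915000021457672], [0.539900004863739, 0.4742000102996826]]
short ((0.4552513659000397, 0.4143284857273102), (0.08400017768144608, 0.037134893238544464), 2.366457939147949)
bl [0.5383 0.4724 0.034 ]
br [0.5452 0.2983 0.034 ]
tr [0.3786 0.2847 0.034 ]
tl [0.3709 0.4612 0.034 ]
dt [0.5416 0.3793 0.034 ]
db [0.3753 0.3718 0.034 ]
```

```bash
cat >> h.py <<'E'
from scipy.spatial.transform import Rotation as Ro
YAW=np.radians(-8.2)
X=np.array([np.cos(YAW),np.sin(YAW),0]);Y=np.array([-np.sin(YAW),np.cos(YAW),0]);Z=np.array([0,0,1.])
A=-X*np.sin(np.radians(40))+Z*np.cos(np.radians(40))
Kn=np.array([.4857,-.1553,.0645])-.005*A
def kR(deg):
    z=-A;y=-Y;return np.c_[np.cross(y,z),y,z]@Ro.from_euler('z',deg,degrees=True).as_matrix()
np.set_printoptions(precision=3,suppress=True)
E
python3 - <<'E'
from h import *
print(Kn, A)
p,r=move(Kn-.019*A+.11*A,kR(35));print("pre: shift in cur axes",p,"turn",r,r/8.59)
# shift expressed in final axes
s=env.get_state();print("in final axes",kR(35).T@(Kn+.091*A-s['tool_pos'])/.04)
top=cv2.imread("pics/top0.png");sc=cv2.imread("pics/scene0.png")
a=cv2.resize(top[180:230,325:375],(400,400),interpolation=cv2.INTER_CUBIC)
b=cv2.resize(sc[145:195,225:275],(400,400),interpolation=cv2.INTER_CUBIC)
cv2.imwrite("pics/knob1.png",np.hstack([a,b]))
E
```

```text
[ 0.489 -0.156  0.061] [-0.636  0.092  0.766]
pre: shift in cur axes [ 8.551 -8.73   2.523] turn [ 1.605 42.162 62.846] [0.187 4.908 7.316]
in final axes [ -6.314 -10.069   3.801]
```

View pics/knob1.png

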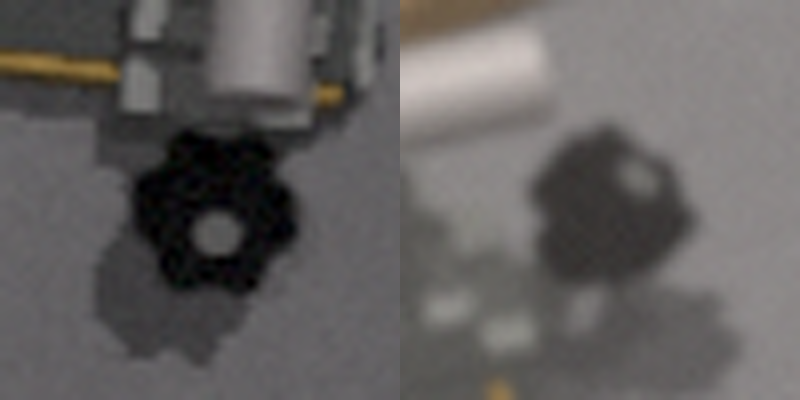

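Run:
```python
from h import *
c,e=tri((225+240/8,145+178/8),(325+217/8,180+233/8));print(c,e)
d=c-Kn;print("along axis",d@A,"off x',y'",d@(-Y),(d-A*(d@A))@np.cross(A,Y))
p,r=move(Kn+.091*A,kR(30));print(p,r,r/9)
s=env.get_state();print("in final axes",kR(30).T@(Kn+.091*A-s['tool_pos'])/.04)
```

```text
[ 0.476 -0.153  0.078] 0.001397139880179358
along axis 0.021992554665770703 off x',y' -0.0013485029981088515 -0.0009007835526329217
[ 8.551 -8.73   2.523] [-0.233 41.861 58.076] [-0.026  4.651  6.453]
in final axes [ -5.412 -10.581   3.801]
```

{"op": "move_arm", "data": {
  "targets": [
    [0.8, -0.82, 0, 0.2, 4.3, 5.9, 85],
    [0.8, -0.8, 0, 0.2, 4.3, 5.9, 85],
    [0.8, -0.8, 0, 0.2, 4.3, 5.9, 85]
  ]
}}

```text
clock: 1.5
tool_pos: [0.312, -0.48, 0.2391]
eef_rot: [[0.973, 0.081, 0.216], [0.069, -0.996, 0.063], [0.22, -0.047, -0.974]]
ft_force: [0.6, -0.3, 0.6]
gripper_width: 0.0848
```

{"op": "move_arm", "data": {
  "targets": [
    [0.5, -0.8, 0, 0, 4.7, 6.6, 85],
    [0.3, -0.8, 0, 0, 4.7, 6.6, 85],
    [0.1, -0.8, 0, 0, 4.7, 6.6, 85],
    [0, -0.8, 0, 0, 4.7, 6.6, 85],
    [-0.2, -0.8, 0, 0, 4.7, 6.6, 85],
    [-0.3, -0.8, 0, 0, 4.7, 6.6, 85],
    [0, 0, 0, 0, 0, 0, 62],
    [0, 0, 0, 0, 0, 0, 62]
  ]
}}

```text
clock: 2.3
tool_pos: [0.3652, -0.288, 0.2663]
eef_rot: [[0.604, -0.493, 0.627], [-0.584, -0.808, -0.072], [0.542, -0.323, -0.776]]
ft_force: [0.9, -0.2, 0.8]
gripper_width: 0.0623
```

Run:
```python
from h import *
s=env.get_state();print(s['tool_pos'],s['joints'],s['gripper_width'])
p,r=move(Kn+.091*A,kR(30));print(p,r)
print("in final axes",kR(30).T@(Kn+.091*A-s['tool_pos'])/.04)
```

```text
[ 0.365 -0.288  0.266] [ 0.984 -0.21  -0.07   2.307 -0.807  0.698 -0.766] 0.06232763583844074
[-2.903 -2.554  3.414] [-0.443  1.282  0.497]
in final axes [-3.    -2.554  3.328]
```

{"op": "move_arm", "data": {
  "targets": [
    [-0.7, -0.6, 0.75, -0.4, 1.3, 0.5, 62],
    [-0.75, -0.65, 0.85, 0, 0, 0, 62],
    [-0.75, -0.65, 0.85, 0, 0, 0, 62],
    [-0.75, -0.65, 0.85, 0, 0, 0, 62],
    [0, 0, 0, 0, 0, 0, 62]
  ]
}}

```text
clock: 2.8
tool_pos: [0.4073, -0.2151, 0.2131]
eef_rot: [[0.585, -0.492, 0.645], [-0.579, -0.81, -0.093], [0.568, -0.319, -0.759]]
ft_force: [-0.9, -0.1, 0.3]
gripper_width: 0.062
```

Run:
```python
from h import *
s=env.get_state();print(s['tool_pos'],s['joints'],s['gripper_width'])
p,r=move(Kn+.091*A,kR(30));print("pre",p,r)
p,r=move(Kn-.019*A,kR(30));print("grasp",p,r)
sc=viewer.get_image("scene")[:,:,::-1];tp=viewer.get_image("top")[:,:,::-1]
cv2.imwrite("pics/pre.png",np.hstack([cv2.resize(sc[100:220,190:310],(400,400),interpolation=2),cv2.resize(tp[150:270,290:410],(400,400),interpolation=2)]))
```

```text
[ 0.407 -0.215  0.213] [ 1.459 -0.246 -0.725  2.444 -1.196  0.553 -0.568] 0.06199899831563339
pre [-1.809 -1.002  1.792] [-0.309 -0.581  0.677]
grasp [-1.837 -0.987  4.541] [-0.309 -0.581  0.677]
```

View pics/pre.png

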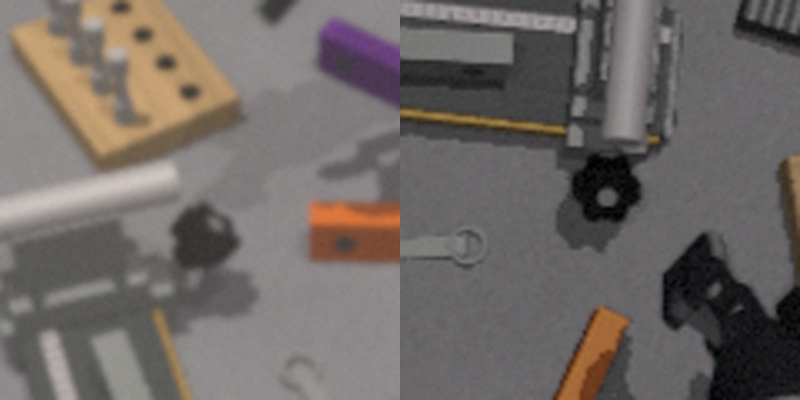

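```bash
cat > kin.py <<'E'
import numpy as np, itertools
from scipy.spatial.transform import Rotation as Ro
from scipy.optimize import least_squares
LO=np.array([-2.82,-.49,-1.37,0,-1.36,.23,-2.94]);HI=np.array([2.82,2.23,1.46,2.46,4.5,2,2.94])
def rz(a):return Ro.from_euler('z',a).as_matrix()
def ry(a):return Ro.from_euler('y',a).as_matrix()
def fk(q,p,s):
    b,c,d1,L1,L2,L3,e0,e1,e2,e3=p
    R=rz(b)@rz(s[0]*q[0]);x=np.array([0,0,d1])+R@[e0,0,0]
    R=R@ry(q[1])@rz(s[1]*q[2]);x=x+R@[e1,0,L1]
    R=R@ry(q[3]);x=x+R@[e2,0,L2]
    R=R@rz(s[2]*q[4])@ry(q[5]);x=x+R@[e3,0,L3]
    return x,R@rz(s[3]*q[6]+c)
S=[([1.08,.398,.045,1.537,-.019,1.207,-.051],[.248,-.601,.231],[[.924,.382,0],[.382,-.924,0],[0,0,-1]]),
([.984,-.21,-.07,2.307,-.807,.698,-.766],[.3652,-.288,.2663],[[.604,-.493,.627],[-.584,-.808,-.072],[.542,-.323,-.776]]),
([1.459,-.246,-.725,2.444,-1.196,.553,-.568],[.4073,-.2151,.2131],[[.585,-.492,.645],[-.579,-.81,-.093],[.568,-.319,-.759]])]
E
python3 - <<'E'
from kin import *
out=[]
for s in itertools.product((1,-1),repeat=4):
  for b in (0,np.pi/2,-np.pi/2,np.pi):
   for c in (0,np.pi/2,-np.pi/2,np.pi):
    def f(p):
        r=[1e-2*p[6:]]
        for q,x,R in S:
            y,Q=fk(q,p,s);r+=[(y-x)*5,(Q-R).ravel()]
        return np.concatenate(r)
    o=least_squares(f,[b,c,.3,.4,.4,.2,0,0,0,0]);out.append((o.cost,s,o.x))
out.sort(key=lambda t:t[0])
for t in out[:4]:print(t[0],t[1],t[2].round(3))
E
```

```text
0.0029646412744088794 (-1, -1, -1, -1) [-0.053  1.526  0.342  0.476  0.528  0.282 -0.027  0.036  0.071  0.01 ]
0.002964641274408882 (-1, -1, -1, -1) [-0.053  1.526  0.342  0.476  0.528  0.282 -0.027  0.036  0.071  0.01 ]
0.002964641274408883 (-1, -1, -1, -1) [-0.053  1.526  0.342  0.476  0.528  0.282 -0.027  0.036  0.071  0.01 ]
0.002964641274408894 (-1, -1, -1, -1) [-0.053  1.526  0.342  0.476  0.528  0.282 -0.027  0.036  0.071  0.01 ]
```

Run:
```python
from kin import *
s=(-1,)*4
def ori(p):
    return np.concatenate([(fk(q,[p[0],p[1]]+[0]*8,s)[1]-R).ravel() for q,x,R in S])
o=least_squares(ori,[0,1.57]);print(o.cost,o.x,o.fun.round(3))
# signs on q3/q5 pitch etc: angular offsets on each joint
def ori2(p):
    return np.concatenate([(fk(np.array(q)+p[2:7],[p[0],p[1]]+[0]*8,s)[1]-R).ravel() for q,x,R in S]+[p[2:]*.02])
o=least_squares(ori2,[0,1.57]+[0]*7) if False else None
R0=S[0][2]
for q,x,R in S:
    print(Ro.from_matrix(fk(q,[0,np.pi/2]+[0]*8,s)[1].T@np.array(R)).as_rotvec(degrees=True).round(2))
```

```text
8.956043264601875e-07 [7.56527906e-05 1.57064975e+00] [ 0.    -0.     0.    -0.    -0.     0.     0.    -0.     0.     0.
  0.001 -0.    -0.    -0.     0.    -0.     0.    -0.    -0.     0.
  0.     0.    -0.     0.     0.    -0.     0.001]
[-0.   -0.02 -0.03]
[0.01 0.02 0.01]
[-0.01 -0.02 -0.01]
```

```bash
cat > kin2.py <<'E'
from kin import *
def rows(q):
    R1=rz(-q[0]);R2=R1@ry(q[1]);R3=R2@rz(-q[2]);R4=R3@ry(q[3]);R5=R4@rz(-q[4]);R6=R5@ry(q[5]);R7=R6@rz(-q[6]+np.pi/2)
    # params: d0 z, R1 y, R3 (x,y,z), R4 (x,y,z), R5(y), R6 (x,z)
    return np.c_[np.array([0,0,1.]),R1[:,1],R3,R4,R5[:,1],R6[:,0],R6[:,2]],R7
PR=np.array([.34,0,0,0,.4,0,0,.42,0,0,.25])
def fit(S):
    M=np.vstack([rows(q)[0] for q,_,_ in S]);y=np.concatenate([x for _,x,_ in S])
    w=np.diag([.02,.02,.01,.01,.02,.01,.01,.02,.01,.01,.02])**1
    W=np.diag([5,5,20,20,3,20,20,3,20,20,3.])*1e-3
    d=np.linalg.lstsq(np.vstack([M,W]),np.r_[y-M@PR,np.zeros(11)],rcond=None)[0];return PR+d,M@(PR+d)-y
def ik(x,R,q0,p,wq=.0):
    def f(q):
        A,Q=rows(q);return np.concatenate([(A@p-x)*10,(Q-R).ravel()*2,wq*(q-q0)])
    return least_squares(f,np.clip(q0,LO+.01,HI-.01),bounds=(LO+.03,HI-.03))
E
python3 - <<'E'
from kin2 import *
p,r=fit(S);print(p.round(3),np.abs(r).max())
from h import *
rng=np.random.default_rng(0)
for a in(30,-40,-150,-220,140,60,90,-90):
  best=[]
  for off in (.0-.019,):
    for k in range(25):
        o=ik(Kn+off*A,kR(a),rng.uniform(LO,HI),p);best.append((o.cost,o.x))
  best.sort(key=lambda t:t[0]);print(a,[(round(c,5),x.round(2)) for c,x in best[:25:5]])
E
```

```text
[ 0.261 -0.008  0.006 -0.013  0.519  0.002 -0.013  0.469 -0.008 -0.005
  0.339] 2.9487896797630864e-05Traceback (most recent call last):
  File "<stdin>", line 9, in <module>
  File "kin2.py", line 15, in ik
    return least_squares(f,np.clip(q0,LO+.01,HI-.01),bounds=(LO+.03,HI-.03))
    return func(*args, **kwargs)
    raise ValueError("Initial guess is outside of provided bounds")
ValueError: Initial guess is outside of provided bounds
```

```bash
sed -i 's/LO+.01,HI-.01/LO+.05,HI-.05/' kin2.py
python3 - <<'E'
from kin2 import *
p,r=fit(S)
from h import *
rng=np.random.default_rng(0)
for a in(30,-40,-150,-220,90):
  best=[]
  for k in range(25):
        o=ik(Kn-.019*A,kR(a),rng.uniform(LO,HI),p);best.append((o.cost,o.x))
  best.sort(key=lambda t:t[0]);print(a,[(round(c,5),x.round(2).tolist()) for c,x in best[:20:4]])
E
```

```text
30 [(np.float64(0.0193), [0.47, 0.31, -0.13, 2.43, 3.58, 0.26, 0.81]), (np.float64(0.02282), [1.03, 0.41, -0.76, 2.43, 2.73, 0.26, 1.75]), (np.float64(0.02282), [1.03, 0.41, -0.76, 2.43, 2.73, 0.26, 1.75]), (np.float64(0.18602), [-0.04, 0.25, 0.42, 2.34, -1.33, 0.26, -0.62]), (np.float64(0.18602), [-0.04, 0.25, 0.42, 2.34, -1.33, 0.26, -0.62])]
-40 [(np.float64(0.0193), [0.47, 0.31, -0.13, 2.43, 3.58, 0.26, 2.03]), (np.float64(0.0193), [0.47, 0.31, -0.13, 2.43, 3.58, 0.26, 2.03]), (np.float64(0.02285), [1.0, 0.41, -0.73, 2.43, 2.79, 0.26, 2.91]), (np.float64(0.02543), [1.21, 0.48, -0.98, 2.43, 2.37, 0.3, -2.91]), (np.float64(0.02543), [1.21, 0.48, -0.98, 2.43, 2.37, 0.3, -2.91])]
-150 [(np.float64(0.0193), [0.47, 0.31, -0.13, 2.43, 3.58, 0.26, -2.34]), (np.float64(0.02282), [1.03, 0.41, -0.76, 2.43, 2.73, 0.26, -1.4]), (np.float64(0.02282), [1.03, 0.41, -0.76, 2.43, 2.73, 0.26, -1.4]), (np.float64(0.02282), [1.03, 0.41, -0.76, 2.43, 2.73, 0.26, -1.39]), (np.float64(0.03094), [-0.7, 0.87, 1.32, 2.43, 4.28, 0.96, 2.91])]
-220 [(np.float64(0.0193), [0.47, 0.31, -0.13, 2.43, 3.58, 0.26, -1.11]), (np.float64(0.02282), [1.03, 0.41, -0.76, 2.43, 2.73, 0.26, -0.17]), (np.float64(0.02282), [1.03, 0.41, -0.76, 2.43, 2.73, 0.26, -0.17]), (np.float64(0.02282), [1.03, 0.41, -0.76, 2.43, 2.73, 0.26, -0.17]), (np.float64(0.18602), [-0.04, 0.25, 0.42, 2.34, -1.33, 0.26, -2.54])]
90 [(np.float64(0.0193), [0.47, 0.31, -0.13, 2.43, 3.58, 0.26, -0.24]), (np.float64(0.0193), [0.47, 0.31, -0.13, 2.43, 3.58, 0.26, -0.24]), (np.float64(0.02282), [1.03, 0.41, -0.76, 2.43, 2.73, 0.26, 0.7]), (np.float64(0.02282), [1.03, 0.41, -0.76, 2.43, 2.73, 0.26, 0.7]), (np.float64(0.02282), [1.03, 0.41, -0.76, 2.43, 2.73, 0.26, 0.7])]
```

{"op": "move_arm", "data": {
  "targets": [
    [0, 0, -1, 0, -8, 0, 62],
    [0, 0, -1, 0, -8, 0, 62],
    [0, 0, -1, 0, -8, -5, 62],
    [0, 0, -1, 0, -8, -8, 62]
  ]
}}

```text
clock: 3.3
tool_pos: [0.3311, -0.2187, 0.3411]
eef_rot: [[0.891, -0.33, 0.312], [-0.393, -0.904, 0.166], [0.227, -0.271, -0.936]]
ft_force: [1.9, 0.4, -0.6]
gripper_width: 0.0618
```

```bash
cat > rec.py <<'E'
from h import *
import json,os
s=env.get_state();L=json.load(open("S.json")) if os.path.exists("S.json") else []
L.append([list(map(float,s['joints'])),list(map(float,s['tool_pos'])),np.array(s['eef_rot']).tolist()]);json.dump(L,open("S.json","w"));print(np.array(s['joints']),s['tool_pos'],s['clock'])
E
python3 rec.py
```

```text
[ 1.569 -0.243 -0.649  2.003 -0.522  1.312 -0.893] [ 0.331 -0.219  0.341] 3.3
```

{"op": "move_arm", "data": {
  "targets": [
    [0, -0.7, -0.7, 0, -8, 0, 62],
    [0.5, -0.7, 0, 0, 0, -8, 62],
    [0.5, -0.7, 0, 5, 0, -8, 62],
    [0.5, 0, 0, 5, 0, -8, 62]
  ]
}}

```text
clock: 3.7
tool_pos: [0.408, -0.1568, 0.3974]
eef_rot: [[0.976, 0.091, 0.197], [0.012, -0.929, 0.371], [0.217, -0.36, -0.908]]
ft_force: [0.5, -0.9, 0.0]
gripper_width: 0.0624
```

```bash
python3 rec.py
```

```text
[ 1.448 -0.055 -0.807  1.768 -0.47   1.493 -0.817] [ 0.408 -0.157  0.397] 3.7
```

{"op": "move_arm", "data": {
  "targets": [
    [0.9, 0, 0, 0, 0, 0, 62],
    [0.9, 0, 0, 0, 0, 0, 62],
    [0.9, 0, 0, 0, 0, 0, 62],
    [0.9, 0, 0, 0, 0, 0, 62]
  ]
}}

```text
clock: 4.1
tool_pos: [0.5487, -0.1604, 0.4241]
eef_rot: [[0.978, 0.077, 0.196], [-0.001, -0.929, 0.37], [0.21, -0.362, -0.908]]
ft_force: [-0.5, 0.5, 0.9]
gripper_width: 0.0621
```

```bash
python3 rec.py
python3 - <<'E'
from kin2 import *
import json
S+=[tuple(t) for t in json.load(open("S.json"))]
p,r=fit(S);print(p.round(3),np.abs(r).max());np.save("p.npy",p)
E
```

```text
[ 1.213  0.248 -0.936  1.478 -0.227  1.435 -1.209] [ 0.549 -0.16   0.424] 4.1
[ 0.256 -0.013  0.    -0.015  0.523  0.001 -0.015  0.477 -0.     0.
  0.338] 0.00022193447538565447
```

```bash
cat > srch.py <<'E'
from kin2 import *
from h import *
p=np.load("p.npy")
def solve(x,a,q0,wq=0.,wm=.3):
    """free pitch d (about tool y at angle 0) and lateral e"""
    def f(v):
        q=v[:7];M,Q=rows(q)
        R=kR(0)@Ro.from_euler('xy',[v[8],v[7]]).as_matrix()@Ro.from_euler('z',a,degrees=True).as_matrix()
        return np.concatenate([(M@p-x)*100,(Q-R).ravel()*20,wm*v[7:],wq*(q-q0)])
    lo=np.r_[LO+.03,-.4,-.4];hi=np.r_[HI-.03,.4,.4]
    o=least_squares(f,np.r_[np.clip(q0,LO+.05,HI-.05),0,0],bounds=(lo,hi));return o
E
python3 - <<'E'
from srch import *
rng=np.random.default_rng(1)
G=Kn-.022*A
for nm,x,a in(("start30",G,30),("start-40",G,-40),("nip-40",G+.057*Y,-40),("nip30",G+.057*Y,30)):
  B=[]
  for k in range(40):
    o=solve(x,a,rng.uniform(LO,HI));v=o.x
    M,Q=rows(v[:7]);e=np.linalg.norm(M@p-x)
    if e<.002:B.append((np.hypot(v[7],v[8]),v))
  B.sort(key=lambda t:t[0]);print(nm,len(B))
  seen=[]
  for m,v in B:
    if all(np.abs(v[:7]-w).max()>.5 for w in seen):
        seen.append(v[:7]);print(np.degrees(v[7:]).round(1),v[:7].round(2))
    if len(seen)>6:break
E
```

```text
start30 36
[-4.3  1.4] [ 1.43  0.68 -1.34  2.43  1.92  0.53  2.65]
[-6.   3.8] [0.2  0.29 0.15 2.43 4.08 0.26 0.27]
[-13.6   4. ] [-0.    0.3   0.36  2.35 -1.33  0.26 -0.64]
[-12.2   7.4] [ 1.34  0.53 -1.13  2.32  1.15  0.26 -2.91]
start-40 22
[-4.3  1.4] [ 1.43  0.68 -1.34  2.43  1.92  0.53 -2.41]
[-6.   3.8] [0.2  0.29 0.15 2.43 4.08 0.26 1.49]
[-13.6   4. ] [-0.    0.3   0.36  2.35 -1.33  0.26  0.58]
nip-40 29
[-6.4  0.7] [ 1.25  0.64 -1.34  2.43  1.83  0.61 -2.51]
[-9.5  2.1] [-0.46  0.34  0.68  2.43  4.32  0.26  1.03]
[-15.    1.2] [-0.52  0.35  0.74  2.36 -1.33  0.26  0.39]
nip30 35
[-6.4  0.7] [ 1.25  0.64 -1.34  2.43  1.83  0.61  2.55]
[-9.5  2.1] [-0.46  0.34  0.68  2.43  4.32  0.26 -0.19]
[-15.    1.2] [-0.52  0.35  0.74  2.36 -1.33  0.26 -0.83]
[-16.1   5.2] [ 0.99  0.39 -0.92  2.31  0.93  0.26 -2.91]
```

```bash
cat >> srch.py <<'E'
D,EE=np.radians(-8),np.radians(1)
def TR(a):return kR(0)@Ro.from_euler('xy',[EE,D]).as_matrix()@Ro.from_euler('z',a,degrees=True).as_matrix()
def iks(x,R,q0,wq=.02):
    def f(q):
        M,Q=rows(q);return np.concatenate([(M@p-x)*100,(Q-R).ravel()*20,wq*(q-q0)])
    m=.05
    return least_squares(f,np.clip(q0,LO+m+.01,HI-m-.01),bounds=(LO+m,HI-m)).x
def err(q,x,R):
    M,Q=rows(q);return np.linalg.norm(M@p-x)*1e3,Ro.from_matrix(Q.T@R).magnitude()*57.3
G=Kn-.022*A
E
python3 - <<'E'
from srch import *
s=env.get_state();qc=np.array(s['joints'])
q=np.array([1.43,.68,-1.3,2.38,1.92,.53,-.49])
for nm,x,a in(("start",G,210),("pre",G+.1*A,210),("pre2",G+.1*A+.05*Z,210),("start",G,210),("loose",G,140),("nip",G+.057*Y,140),("niptight",G+.057*Y,215)):
    q=iks(x,TR(a),q);print(nm,q.round(2),np.round(err(q,x,TR(a)),2))
# elbow position at start:
E
```

```text
start [ 1.38  0.63 -1.3   2.39  1.72  0.49 -0.35] [0. 0.]
pre [ 1.69 -0.01 -1.32  2.41 -0.59  0.28  1.81] [11.51  2.66]
pre2 [ 1.49 -0.19 -1.05  2.41 -0.88  0.42  2.05] [0. 0.]
start [ 1.39  0.64 -1.32  2.39  1.72  0.51 -0.34] [0. 0.]
loose [ 1.19  0.45 -1.04  2.39  1.82  0.28  0.7 ] [0. 0.]
nip [ 1.24  0.62 -1.32  2.41  1.75  0.58  0.7 ] [0.22 0.05]
niptight [ 1.24  0.62 -1.32  2.41  1.75  0.58 -0.61] [0.22 0.05]
```

```bash
cat >> srch.py <<'E'
def TRd(a,d,e=1):return kR(0)@Ro.from_euler('xy',[e,d],degrees=True).as_matrix()@Ro.from_euler('z',a,degrees=True).as_matrix()
V=-X*np.sin(np.radians(20))+Z*np.cos(np.radians(20))
def deltas(qs):
    out=[]
    for u,v in zip(qs[:-1],qs[1:]):
        M,Q=rows(u);N,P=rows(v);out.append(np.r_[Q.T@(N@p-M@p)/.04,Ro.from_matrix(Q.T@P).as_rotvec(degrees=True)])
    return np.array(out)
E
python3 - <<'E'
from srch import *
s=env.get_state();qc=np.array(s['joints'])
q=np.array([1.38,.63,-1.3,2.38,1.72,.49,-.35])
for x,a,d in((G,210,-8),(G+.03*V,210,-8),(G+.06*V,210,-12),(G+.1*V,210,-20),(G+.14*V,210,-25)):
    q=iks(x,TRd(a,d),q,.05);print(x,d,q.round(2),np.round(err(q,x,TRd(a,d)),2))
qs=np.linspace(qc,q,20)
for u in qs[::4]:print((rows(u)[0]@p),rows(u)[1][:,2])
d=deltas(qs);print(d.round(2),np.abs(np.diff(qs,axis=0)).max())
E
```

```text
[ 0.503 -0.158  0.044] -8 [ 1.38  0.62 -1.3   2.39  1.72  0.49 -0.35] [0. 0.]
[ 0.493 -0.156  0.072] -8 [ 1.44  0.48 -1.32  2.4   1.54  0.37 -0.23] [0. 0.]
[ 0.483 -0.155  0.1  ] -12 [ 1.47  0.33 -1.32  2.35  0.9   0.32  0.35] [0.01 0.  ]
[ 0.469 -0.153  0.138] -20 [ 1.5   0.2  -1.32  2.24  0.31  0.52  0.89] [0. 0.]
[ 0.455 -0.151  0.175] -25 [ 1.55  0.1  -1.32  2.16  0.08  0.7   1.1 ] [0. 0.]
[ 0.549 -0.16   0.424] [ 0.196  0.37  -0.908]
[ 0.54  -0.159  0.368] [ 0.213  0.284 -0.935]
[ 0.525 -0.158  0.314] [ 0.226  0.196 -0.954]
[ 0.505 -0.157  0.261] [ 0.237  0.11  -0.965]
[ 0.479 -0.154  0.211] [ 0.249  0.031 -0.968]
[[-0.11  0.11  0.31 -1.3   0.1  -6.97]
 [-0.13  0.09  0.31 -1.31 -0.08 -7.03]
 [-0.15  0.07  0.31 -1.29 -0.25 -7.09]
 [-0.17  0.04  0.31 -1.25 -0.42 -7.16]
 [-0.17  0.    0.31 -1.19 -0.58 -7.22]
 [-0.18 -0.03  0.31 -1.1  -0.73 -7.28]
 [-0.17 -0.07  0.3  -0.99 -0.86 -7.34]
 [-0.16 -0.1   0.3  -0.86 -0.97 -7.4 ]
 [-0.15 -0.13  0.3  -0.73 -1.06 -7.46]
 [-0.12 -0.16  0.29 -0.58 -1.12 -7.52]
 [-0.1  -0.19  0.29 -0.42 -1.17 -7.58]
 [-0.06 -0.21  0.28 -0.27 -1.19 -7.64]
 [-0.03 -0.22  0.27 -0.12 -1.18 -7.69]
 [ 0.01 -0.23  0.27  0.03 -1.16 -7.75]
 [ 0.05 -0.23  0.26  0.16 -1.11 -7.8 ]
 [ 0.09 -0.23  0.25  0.29 -1.04 -7.85]
 [ 0.13 -0.22  0.25  0.4  -0.96 -7.89]
 [ 0.17 -0.2   0.24  0.49 -0.87 -7.94]
 [ 0.21 -0.17  0.23  0.56 -0.77 -7.98]] 0.12128772048508196
```

{"op": "move_arm", "data": {
  "targets": [
    [-0.11, 0.11, 0.31, -1.3, 0.1, -7, 85],
    [-0.13, 0.09, 0.31, -1.3, -0.1, -7, 85],
    [-0.15, 0.07, 0.31, -1.3, -0.25, -7.1, 85],
    [-0.17, 0.04, 0.31, -1.25, -0.4, -7.2, 85],
    [-0.17, 0, 0.31, -1.2, -0.6, -7.2, 85],
    [-0.18, -0.03, 0.31, -1.1, -0.7, -7.3, 85],
    [-0.17, -0.07, 0.3, -1, -0.9, -7.3, 85],
    [-0.16, -0.1, 0.3, -0.9, -1, -7.4, 85],
    [-0.15, -0.13, 0.3, -0.7, -1, -7.5, 85],
    [-0.12, -0.16, 0.29, -0.6, -1.1, -7.5, 85],
    [-0.1, -0.19, 0.29, -0.4, -1.2, -7.6, 85],
    [-0.06, -0.21, 0.28, -0.3, -1.2, -7.6, 85],
    [-0.03, -0.22, 0.27, -0.1, -1.2, -7.7, 85],
    [0, -0.23, 0.27, 0, -1.2, -7.7, 85],
    [0.05, -0.23, 0.26, 0.2, -1.1, -7.8, 85],
    [0.09, -0.23, 0.25, 0.3, -1, -7.8, 85],
    [0.13, -0.22, 0.25, 0.4, -1, -7.9, 85],
    [0.17, -0.2, 0.24, 0.5, -0.9, -7.9, 85],
    [0.21, -0.17, 0.23, 0.6, -0.8, -8, 85],
    [0, 0, 0, 0, 0, 0, 85]
  ]
}}

```text
clock: 6.1
tool_pos: [0.4522, -0.1495, 0.1746]
eef_rot: [[-0.759, 0.597, 0.257], [0.614, 0.789, -0.02], [-0.215, 0.142, -0.966]]
ft_force: [0.9, -0.1, 1.2]
gripper_width: 0.0848
```

```bash
cat > plan.py <<'E'
from srch import *
import sys
s=env.get_state();qc=np.array(s['joints']);print(s['tool_pos'],qc,s['ft_force'],s['ft_torque'],s['gripper_width'])
def plan(wps,n,w=.05):
    """wps: (x,R); commanded-pose rows from the measured pose, n rows per waypoint"""
    x0=np.array(s['tool_pos']);R0=np.array(s['eef_rot']);q=qc
    for (x,R),k in zip(wps,n):
        t=R0.T@R;rv=Ro.from_matrix(t).as_rotvec()
        print("wp",np.round(x,3),k,"rows:")
        Rc=R0
        st=Ro.from_rotvec(rv/k).as_matrix()
        for i in range(k):
            d=Rc.T@(x-x0)/k/.04;print(np.r_[d,np.degrees(rv/k)].round(2).tolist());Rc=Rc@st
        q=iks(x,R,q,w);print(q.round(2),np.round(err(q,x,R),1));x0,R0=x,R
E
python3 - <<'E'
from plan import *
plan([(G+.1*V,TRd(210,-20)),(G+.06*V,TRd(210,-12)),(G+.03*V,TRd(210,-8))],[3,2,2])
E
```

```text
[ 0.452 -0.149  0.175] [ 1.535  0.076 -1.297  2.165  0.046  0.698  1.124] [ 0.887 -0.107  1.225] [-0.006  0.246  0.013] 0.08476408934496413
wp [ 0.469 -0.153  0.138] 3 rows:
[-0.06, 0.02, 0.33, -0.86, -1.45, -0.01]
[-0.05, 0.01, 0.33, -0.86, -1.45, -0.01]
[-0.04, 0.01, 0.34, -0.86, -1.45, -0.01]
[ 1.4   0.16 -1.2   2.24  0.2   0.51  0.98] [0. 0.]
wp [ 0.483 -0.155  0.1  ] 2 rows:
[-0.0, -0.01, 0.5, -2.0, -3.46, -0.07]
[0.03, -0.02, 0.5, -2.0, -3.46, -0.07]
[ 1.41  0.28 -1.24  2.35  0.78  0.28  0.46] [0. 0.]
wp [ 0.493 -0.156  0.072] 2 rows:
[0.04, -0.03, 0.37, -1.0, -1.73, -0.03]
[0.05, -0.04, 0.37, -1.0, -1.73, -0.03]
[ 1.38  0.42 -1.23  2.4   1.53  0.3  -0.24] [0. 0.]
```

{"op": "move_arm", "data": {
  "targets": [
    [-0.06, 0.02, 0.33, -0.9, -1.45, 0, 85],
    [-0.05, 0.01, 0.33, -0.9, -1.45, 0, 85],
    [-0.04, 0.01, 0.34, -0.8, -1.45, 0, 85],
    [0, 0, 0.34, -1.3, -2.3, 0, 85],
    [0, -0.02, 0.33, -1.3, -2.3, 0, 85],
    [0.02, -0.02, 0.33, -1.3, -2.3, 0, 85],
    [0, 0, 0, 0, 0, 0, 85]
  ]
}}

```text
clock: 6.8
tool_pos: [0.483, -0.1551, 0.0995]
eef_rot: [[-0.688, 0.558, 0.464], [0.609, 0.792, -0.05], [-0.395, 0.248, -0.885]]
ft_force: [-1.0, 0.6, -0.6]
gripper_width: 0.0846
```

Run:
```python
from plan import *
plan([(G+.03*V,TRd(210,-8)),(G,TRd(210,-8))],[3,4])
sc=viewer.get_image("scene")[:,:,::-1];tp=viewer.get_image("top")[:,:,::-1]
cv2.imwrite("pics/pre2.png",np.hstack([cv2.resize(sc[110:210,200:300],(400,400),interpolation=2),cv2.resize(tp[160:260,300:400],(400,400),interpolation=2)]))
print(proj("scene",Kn+.013*A),proj("top",Kn+.013*A))
```

```text
[ 0.483 -0.155  0.1  ] [ 1.257  0.218 -1.05   2.347  0.529  0.23   0.678] [-0.997  0.551 -0.571] [0.113 0.515 0.007] 0.08461203461738404
wp [ 0.493 -0.156  0.072] 3 rows:
[0.03, -0.02, 0.24, -0.72, -1.21, -0.12]
[0.03, -0.02, 0.24, -0.72, -1.21, -0.12]
[0.04, -0.03, 0.24, -0.72, -1.21, -0.12]
[ 1.36  0.4  -1.21  2.4   1.53  0.28 -0.25] [0. 0.]
wp [ 0.503 -0.158  0.044] 4 rows:
[0.03, -0.02, 0.18, 0.0, 0.0, 0.0]
[0.03, -0.02, 0.18, 0.0, 0.0, 0.0]
[0.03, -0.02, 0.18, 0.0, 0.0, 0.0]
[0.03, -0.02, 0.18, 0.0, 0.0, 0.0]
[ 1.32  0.54 -1.2   2.39  1.74  0.4  -0.41] [0. 0.]
(np.float64(252.6920514585562), np.float64(169.2510911436663)) (np.float64(352.25176553589847), np.float64(207.92740447790482))
```

View pics/pre2.png

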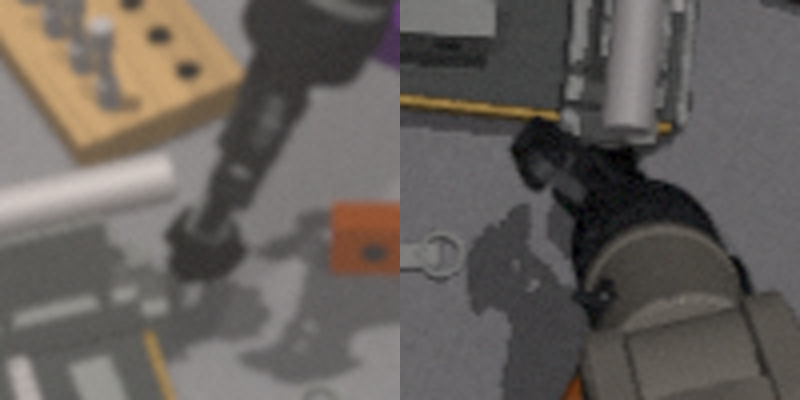

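{"op": "move_arm", "data": {
  "targets": [
    [0.02, -0.01, 0.14, -0.45, -0.75, -0.1, 85],
    [0.02, -0.01, 0.14, -0.45, -0.75, -0.1, 85],
    [0.02, -0.02, 0.14, -0.45, -0.75, -0.1, 85],
    [0.02, -0.02, 0.14, -0.45, -0.75, 0, 85],
    [0.02, -0.02, 0.14, -0.4, -0.7, 0, 85],
    [0, 0, 0, 0, 0, 0, 85]
  ]
}}

```text
clock: 7.5
tool_pos: [0.4946, -0.1569, 0.0763]
eef_rot: [[-0.659, 0.534, 0.53], [0.6, 0.798, -0.059], [-0.454, 0.279, -0.846]]
ft_force: [0.0, 0.9, -0.5]
gripper_width: 0.085
```

Run:
```python
from plan import *
plan([(G,TRd(210,-8))],[5])
```

```text
[ 0.495 -0.157  0.076] [ 1.326  0.364 -1.157  2.394  1.496  0.236 -0.224] [ 0.044  0.886 -0.505] [ 0.097  0.499 -0.035] 0.08495798704558369
wp [ 0.503 -0.158  0.044] 5 rows:
[0.04, -0.03, 0.16, 0.02, 0.04, 0.0]
[0.04, -0.03, 0.16, 0.02, 0.04, 0.0]
[0.04, -0.03, 0.16, 0.02, 0.04, 0.0]
[0.04, -0.03, 0.16, 0.02, 0.04, 0.0]
[0.04, -0.03, 0.16, 0.02, 0.04, 0.0]
[ 1.3   0.52 -1.18  2.39  1.75  0.37 -0.42] [0. 0.]
```

{"op": "move_arm", "data": {
  "force": 40,
  "targets": [
    [0.04, -0.03, 0.16, 0, 0, 0, 85],
    [0.04, -0.03, 0.16, 0, 0, 0, 85],
    [0.04, -0.03, 0.16, 0, 0, 0, 85],
    [0.04, -0.03, 0.16, 0, 0, 0, 85],
    [0.04, -0.03, 0.16, 0, 0, 0, 85],
    [0, 0, 0, 0, 0, 0, 65],
    [0, 0, 0, 0, 0, 0, 55],
    [0, 0, 0, 0, 0, 0, 45],
    [0, 0, 0, 0, 0, 0, 38],
    [0, 0, 0, 0, 0, 0, 30]
  ]
}}

```text
clock: 8.5
tool_pos: [0.5023, -0.1585, 0.0445]
eef_rot: [[-0.66, 0.533, 0.53], [0.598, 0.799, -0.06], [-0.456, 0.277, -0.846]]
ft_force: [-3.1, -0.8, 5.6]
gripper_width: 0.0497
```

Run:
```python
from plan import *
R=np.array(s['eef_rot']);print("tool force",R.T@s['ft_force'],"torque",R.T@s['ft_torque'])
sc=viewer.get_image("scene")[:,:,::-1];tp=viewer.get_image("top")[:,:,::-1]
cv2.imwrite("pics/grip.png",np.hstack([cv2.resize(sc[120:200,210:290],(400,400),interpolation=2),cv2.resize(tp[160:240,310:390],(400,400),interpolation=2)]))
```

```text
[ 0.502 -0.159  0.044] [ 1.285  0.505 -1.149  2.395  1.78   0.352 -0.454] [-3.081 -0.82   5.617] [0.21  0.268 0.174] 0.04969565586574711
tool force [-1.017 -0.741 -6.335] torque [-0.058  0.375 -0.052]
```

View pics/grip.png

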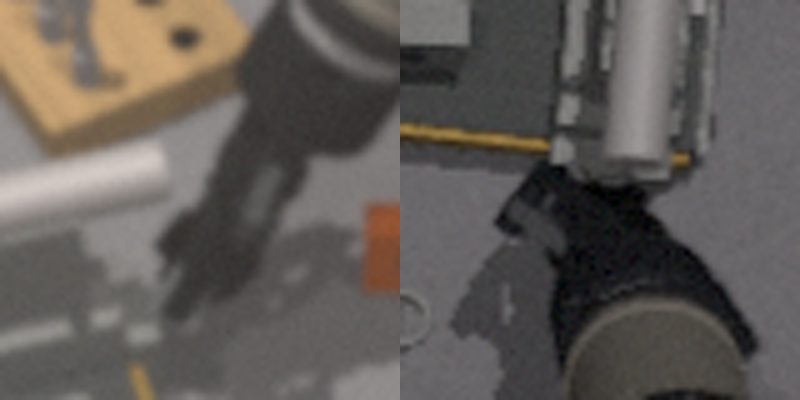

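{"op": "move_arm", "data": {
  "force": 60,
  "targets": [
    [0, 0, 0, 0, 0, 0, 30],
    [0, 0, 0, 0, 0, 0, 30],
    [0, 0, 0, 0, 0, -5, 30],
    [0, 0, 0, 0, 0, -5, 30],
    [0, 0, 0, 0, 0, -5, 30],
    [0, 0, 0, 0, 0, -5, 30],
    [0, 0, 0, 0, 0, -5, 30]
  ]
}}

```text
clock: 9.3
tool_pos: [0.5031, -0.1575, 0.0446]
eef_rot: [[-0.823, 0.201, 0.53], [0.202, 0.978, -0.058], [-0.53, 0.059, -0.846]]
ft_force: [-5.5, 3.8, 14.4]
gripper_width: 0.049
```

```bash
cat > ft.py <<'E'
from srch import *
s=env.get_state();R=np.array(s['eef_rot']);
print("clock",s['clock'],"w",s['gripper_width'],"q",np.array(s['joints']),"pos-G in X,Y,Z mm",np.array([ (s['tool_pos']-G)@v*1e3 for v in (X,Y,Z)]))
print("F in fixture XYZ",[round(float(np.array(s['ft_force'])@v),1) for v in (X,Y,Z)],"tool torque",R.T@s['ft_torque'])
y=R[:,1];print("a=",np.degrees(Ro.from_matrix(TRd(0,-8).T@R).as_rotvec()))
E
python3 ft.py
```

```text
clock 9.3 w 0.04902075221964827 q [ 1.218  0.457 -1.063  2.395  1.822  0.294 -0.078] pos-G in X,Y,Z mm [0.149 0.267 0.758]
F in fixture XYZ [-6.0, 2.9, 14.4] tool torque [0.394 0.242 0.269]
a= [  -0.356    0.078 -175.288]
```

{"op": "move_arm", "data": {
  "targets": [
    [0, 0, 0, 0, 0, -5, 30],
    [0, 0, 0, 0, 0, -5, 30],
    [0, 0, 0, 0, 0, -5, 30],
    [0, 0, 0, 0, 0, -5, 30],
    [0, 0, 0, 0, 0, -5, 30],
    [0, 0, 0, 0, 0, -5, 30],
    [0, 0, 0, 0, 0, -5, 30],
    [0, 0, 0, 0, 0, -5, 30],
    [0, 0, 0, 0, 0, -5, 30],
    [0, 0, 0, 0, 0, -1, 30]
  ]
}}

```text
clock: 10.3
tool_pos: [0.5023, -0.1617, 0.0441]
eef_rot: [[-0.722, -0.446, 0.529], [-0.559, 0.827, -0.066], [-0.408, -0.343, -0.846]]
ft_force: [6.6, -2.0, -13.5]
gripper_width: 0.0484
```

```bash
python3 ft.py
python3 - <<'E'
from h import *
tp=viewer.get_image("top")[:,:,::-1]
b=[d for d in nets.masks_of("top","bar_center") if abs(d['box'][1]-167)<15][0];print(b['box'])
E
```

```text
clock 10.3 w 0.048410969941781075 q [ 1.148  0.417 -0.971  2.396  1.88   0.25   0.646] pos-G in X,Y,Z mm [-0.049 -4.012  0.277]
F in fixture XYZ [6.8, -1.0, -13.5] tool torque [1.336 0.863 0.342]
a= [  0.057   0.611 139.003]
[298.9, 166.4, 49.5, 13.7]
```

{"op": "move_arm", "data": {
  "targets": [
    [0, 0, 0, 0, 0, -5, 30],
    [0, 0, 0, 0, 0, -5, 30],
    [0, 0, 0, 0, 0, -5, 30],
    [0, 0, 0, 0, 0, 0, 30],
    [0, 0, 0, 0, 0, 0, 30]
  ]
}}

```text
clock: 10.9
tool_pos: [0.5019, -0.1611, 0.044]
eef_rot: [[-0.582, -0.617, 0.529], [-0.753, 0.655, -0.065], [-0.306, -0.436, -0.846]]
ft_force: [2.2, -1.8, -10.7]
gripper_width: 0.0487
```

```bash
python3 ft.py
python3 - <<'E'
from plan import *
R=np.array(s['eef_rot'])
print("Y in tool",R.T@Y,"A",R.T@A)
q=qc
for k in(.02,.04,.06):
    q=iks(G+k*Y,TRd(124,-8),q);print(q.round(2),np.round(err(q,G+k*Y,TRd(124,-8)),1))
E
```

```text
clock 10.9 w 0.04873208838378812 q [ 1.14   0.414 -0.962  2.397  1.889  0.245  0.895] pos-G in X,Y,Z mm [-0.473 -3.464  0.134]
F in fixture XYZ [2.5, -1.5, -10.7] tool torque [2.814 1.32  0.066]
a= [ -0.005   0.535 124.044]
[ 0.502 -0.161  0.044] [ 1.14   0.414 -0.962  2.397  1.889  0.245  0.895] [  2.218  -1.822 -10.693] [-2.419 -1.259 -1.493] 0.04873208838378812
Y in tool [-0.829  0.56   0.011] A [ 0.067  0.118 -0.991]
[ 1.1   0.42 -0.99  2.4   1.86  0.28  0.88] [0. 0.]
[ 1.08  0.43 -1.03  2.41  1.84  0.33  0.85] [0. 0.]
[ 1.23  0.62 -1.32  2.41  1.75  0.58  0.97] [0.3 0.1]
```

{"op": "move_arm", "data": {
  "force": 40,
  "targets": [
    [0, 0, 0, 0, 0, 0, 30],
    [-0.04, 0.03, 0, 0, 0, 0, 30],
    [-0.083, 0.056, 0, 0, 0, 0, 30],
    [-0.083, 0.056, 0, 0, 0, 0, 30],
    [-0.083, 0.056, 0, 0, 0, 0, 30],
    [-0.083, 0.056, 0, 0, 0, 0, 30]
  ]
}}

```text
clock: 11.5
tool_pos: [0.5048, -0.1407, 0.044]
eef_rot: [[-0.58, -0.62, 0.529], [-0.754, 0.654, -0.06], [-0.309, -0.434, -0.846]]
ft_force: [7.2, -2.9, -13.6]
gripper_width: 0.049
```

```bash
python3 ft.py
```

```text
clock 11.5 w 0.04904299946075534 q [ 1.113  0.417 -0.991  2.406  1.881  0.279  0.862] pos-G in X,Y,Z mm [-0.566 17.141  0.192]
F in fixture XYZ [7.6, -1.9, -13.6] tool torque [3.618 1.378 0.464]
a= [  0.15    0.219 123.975]
```

{"op": "move_arm", "data": {
  "targets": [
    [-0.083, 0.056, 0, 0, 0, 0, 30],
    [-0.083, 0.056, 0, 0, 0, 0, 30],
    [-0.083, 0.056, 0, 0, 0, 0, 30],
    [-0.083, 0.056, 0, 0, 0, 0, 30],
    [-0.083, 0.056, 0, 0, 0, 0, 30],
    [-0.083, 0.056, 0, 0, 0, 0, 30],
    [0, 0, 0, 0, 0, 0, 30]
  ]
}}

```text
clock: 12.2
tool_pos: [0.5076, -0.113, 0.0443]
eef_rot: [[-0.574, -0.624, 0.53], [-0.757, 0.652, -0.052], [-0.312, -0.431, -0.847]]
ft_force: [-2.7, -1.8, 7.9]
gripper_width: 0.0488
```

```bash
python3 ft.py;python3 - <<'E'
from h import *
tp=viewer.get_image("top")[:,:,::-1]
cv2.imwrite("pics/slide.png",cv2.resize(tp[120:230,220:380],(800,550),interpolation=2))
E
```

```text
clock 12.2 w 0.048849738040463775 q [ 1.07   0.42  -1.024  2.417  1.863  0.32   0.822] pos-G in X,Y,Z mm [-1.71  44.999  0.481]
F in fixture XYZ [-2.4, -2.2, 7.9] tool torque [0.114 0.764 0.183]
a= [  0.35   -0.326 123.773]
```

View pics/slide.png

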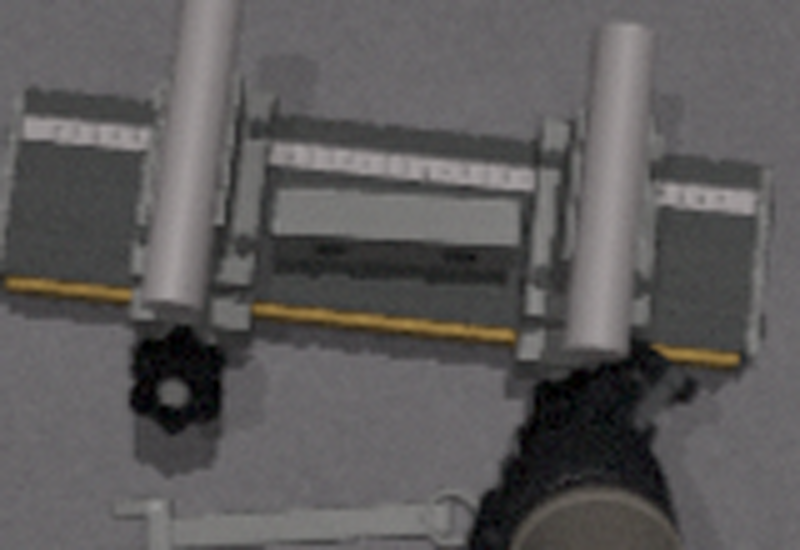

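{"op": "move_arm", "data": {
  "targets": [
    [-0.042, 0.028, 0, 0, 0, 0, 30],
    [-0.042, 0.028, 0, 0, 0, 0, 30],
    [-0.042, 0.028, 0, 0, 0, 0, 30]
  ]
}}

```text
clock: 12.55
tool_pos: [0.5082, -0.1082, 0.0443]
eef_rot: [[-0.575, -0.623, 0.529], [-0.756, 0.652, -0.055], [-0.311, -0.432, -0.847]]
ft_force: [-1.1, -2.7, 6.2]
gripper_width: 0.0486
```

{"op": "move_arm", "data": {
  "targets": [
    [-0.021, 0.014, 0, 0, 0, 0, 30],
    [-0.021, 0.014, 0, 0, 0, 0, 30],
    [-0.021, 0.014, 0, 0, 0, 0, 30]
  ]
}}

```text
clock: 12.85
tool_pos: [0.5085, -0.1065, 0.0443]
eef_rot: [[-0.577, -0.622, 0.529], [-0.756, 0.652, -0.057], [-0.309, -0.433, -0.847]]
ft_force: [-2.6, -4.6, 8.0]
gripper_width: 0.0487
```

```bash
python3 ft.py
```

```text
clock 12.85 w 0.04870653583327868 q [ 1.053  0.422 -1.033  2.419  1.856  0.341  0.809] pos-G in X,Y,Z mm [-1.78  51.578  0.446]
F in fixture XYZ [-2.0, -5.0, 8.0] tool torque [ 0.146  1.247 -0.012]
a= [  0.191  -0.011 123.83 ]
```

{"op": "move_arm", "data": {
  "targets": [
    [-0.021, 0.014, 0, 0, 0, 0, 30],
    [-0.021, 0.014, 0, 0, 0, 0, 30]
  ]
}}

```text
clock: 13.05
tool_pos: [0.5086, -0.1052, 0.0443]
eef_rot: [[-0.578, -0.622, 0.529], [-0.756, 0.652, -0.058], [-0.309, -0.434, -0.847]]
ft_force: [-1.2, -5.2, 5.8]
gripper_width: 0.0489
```

```bash
python3 ft.py
```

```text
clock 13.05 w 0.048917136232597955 q [ 1.049  0.422 -1.034  2.419  1.854  0.345  0.806] pos-G in X,Y,Z mm [-1.787 52.849  0.438]
F in fixture XYZ [-0.4, -5.4, 5.8] tool torque [ 0.127  1.279 -0.143]
a= [  0.149   0.072 123.843]
```

{"op": "move_arm", "data": {
  "targets": [
    [-0.021, 0.014, 0, 0, 0, 0, 30],
    [-0.021, 0.014, 0, 0, 0, 0, 30]
  ]
}}

```text
clock: 13.25
tool_pos: [0.509, -0.1033, 0.0443]
eef_rot: [[-0.578, -0.622, 0.529], [-0.756, 0.652, -0.059], [-0.309, -0.434, -0.847]]
ft_force: [-1.9, -6.0, 5.4]
gripper_width: 0.0486
```

{"op": "move_arm", "data": {
  "targets": [
    [-0.021, 0.014, 0, 0, 0, 0, 30],
    [-0.021, 0.014, 0, 0, 0, 0, 30]
  ]
}}

```text
clock: 13.45
tool_pos: [0.5092, -0.1012, 0.0443]
eef_rot: [[-0.578, -0.622, 0.529], [-0.756, 0.652, -0.058], [-0.309, -0.433, -0.847]]
ft_force: [-0.7, -7.0, 6.6]
gripper_width: 0.0487
```

{"op": "move_arm", "data": {
  "targets": [
    [-0.021, 0.014, 0, 0, 0, 0, 30],
    [-0.01, 0.007, 0, 0, 0, 0, 30]
  ]
}}

```text
clock: 13.65
tool_pos: [0.5094, -0.0997, 0.0443]
eef_rot: [[-0.578, -0.622, 0.529], [-0.756, 0.652, -0.058], [-0.309, -0.433, -0.847]]
ft_force: [-0.1, -6.1, 4.2]
gripper_width: 0.0492
```

{"op": "move_arm", "data": {
  "targets": [
    [-0.021, 0.014, 0, 0, 0, 0, 30],
    [-0.015, 0.01, 0, 0, 0, 0, 30]
  ]
}}

```text
clock: 13.85
tool_pos: [0.5096, -0.0985, 0.0443]
eef_rot: [[-0.578, -0.621, 0.529], [-0.755, 0.652, -0.059], [-0.308, -0.434, -0.847]]
ft_force: [-2.1, -6.7, 5.0]
gripper_width: 0.0489
```

{"op": "move_arm", "data": {
  "targets": [
    [-0.021, 0.014, 0, 0, 0, 0, 30],
    [0, 0, 0, 0, 0, 0, 30]
  ]
}}

```text
clock: 14.05
tool_pos: [0.5096, -0.0985, 0.0442]
eef_rot: [[-0.579, -0.62, 0.529], [-0.755, 0.653, -0.061], [-0.307, -0.435, -0.847]]
ft_force: [-1.3, -8.0, 5.0]
gripper_width: 0.0487
```

```bash
python3 ft.py;python3 - <<'E'
from h import *
tp=viewer.get_image("top")[:,:,::-1]
cv2.imwrite("pics/nip.png",cv2.resize(tp[145:200,255:340],(800,518),interpolation=2))
E
```

```text
clock 14.05 w 0.04869515649177384 q [ 1.033  0.424 -1.042  2.421  1.846  0.363  0.794] pos-G in X,Y,Z mm [-1.802 59.591  0.433]
F in fixture XYZ [-0.2, -8.1, 5.0] tool torque [ 0.259  1.667 -0.225]
a= [  0.054   0.255 123.893]
```

View pics/nip.png

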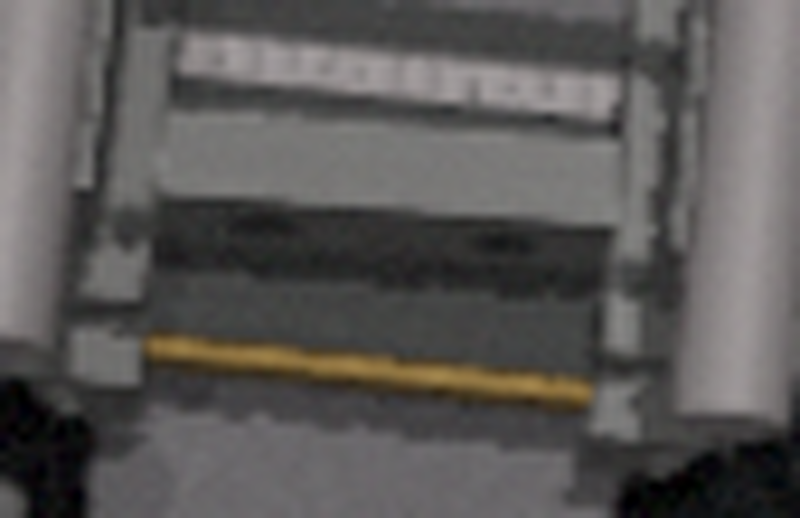

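{"op": "move_arm", "data": {
  "force": 60,
  "targets": [
    [-0.021, 0.014, 0, 0, 0, 0, 30],
    [0, 0, 0, 0, 0, 5, 30],
    [0, 0, 0, 0, 0, 5, 30],
    [0, 0, 0, 0, 0, 5, 30],
    [0, 0, 0, 0, 0, 5, 30],
    [0, 0, 0, 0, 0, 5, 30],
    [0, 0, 0, 0, 0, 5, 30],
    [0, 0, 0, 0, 0, 5, 30],
    [0, 0, 0, 0, 0, 5, 30]
  ]
}}

```text
clock: 15.0
tool_pos: [0.5111, -0.1008, 0.0448]
eef_rot: [[-0.843, -0.095, 0.53], [-0.154, 0.986, -0.068], [-0.516, -0.138, -0.846]]
ft_force: [2.6, -14.3, 0.1]
gripper_width: 0.0489
```

```bash
python3 ft.py
```

```text
clock 15.0 w 0.04886138431090832 q [ 1.146  0.509 -1.192  2.417  1.791  0.47   0.183] pos-G in X,Y,Z mm [ 0.017 57.606  1.004]
F in fixture XYZ [4.6, -13.8, 0.1] tool torque [ 2.458  0.17  -0.292]
a= [  0.279   0.778 164.194]
```

{"op": "move_arm", "data": {
  "targets": [
    [0, 0, 0, 0, 0, 5, 30],
    [0, 0, 0, 0, 0, 5, 30],
    [0, 0, 0, 0, 0, 5, 30],
    [0, 0, 0, 0, 0, 5, 30],
    [0, 0, 0, 0, 0, 5, 30],
    [0, 0, 0, 0, 0, 5, 30],
    [0, 0, 0, 0, 0, 5, 30],
    [0, 0, 0, 0, 0, 5, 30],
    [0, 0, 0, 0, 0, 5, 30]
  ]
}}

```text
clock: 15.9
tool_pos: [0.5113, -0.1036, 0.0442]
eef_rot: [[-0.662, 0.531, 0.529], [0.589, 0.805, -0.071], [-0.464, 0.265, -0.846]]
ft_force: [14.4, -20.0, -21.4]
gripper_width: 0.049
```

```bash
python3 ft.py
```

```text
clock 15.9 w 0.04900335745263954 q [ 1.22   0.595 -1.296  2.414  1.766  0.566 -0.539] pos-G in X,Y,Z mm [ 0.653 54.862  0.426]
F in fixture XYZ [17.1, -17.7, -21.4] tool torque [ 0.964 -1.771 -0.613]
a= [  -0.579   -0.838 -150.751]
```

{"op": "move_arm", "data": {
  "targets": [
    [0, 0, 0, 0, 0, 5, 30],
    [0, 0, 0, 0, 0, 5, 30],
    [0, 0, 0, 0, 0, 3, 30],
    [0, 0, 0, 0, 0, 0, 30]
  ]
}}

```text
clock: 16.3
tool_pos: [0.5112, -0.1039, 0.044]
eef_rot: [[-0.527, 0.665, 0.529], [0.753, 0.654, -0.071], [-0.393, 0.361, -0.846]]
ft_force: [5.0, -25.0, -12.3]
gripper_width: 0.0487
```

```bash
python3 ft.py
python3 - <<'E'
from plan import *
R=np.array(s['eef_rot']);print("V in tool/40mm per cm",R.T@V*.25)
E
```

```text
clock 16.3 w 0.04873351268781141 q [ 1.229  0.608 -1.309  2.414  1.765  0.58  -0.756] pos-G in X,Y,Z mm [ 0.528 54.51   0.208]
F in fixture XYZ [8.6, -24.0, -12.3] tool torque [-0.761 -2.687 -0.573]
a= [  -0.641   -0.742 -137.919]
[ 0.511 -0.104  0.044] [ 1.229  0.608 -1.309  2.414  1.765  0.58  -0.756] [  5.043 -25.009 -12.277] [-1.688 -2.29  -0.186] 0.04873351268781141
V in tool/40mm per cm [-0.039  0.036 -0.244]
```

{"op": "move_arm", "data": {
  "targets": [
    [0, 0, 0, 0, 0, 0, 60],
    [0, 0, 0, 0, 0, 0, 85],
    [0, 0, 0, 0, 0, 0, 85],
    [0, 0, 0, 0, 0, 0, 85]
  ]
}}

```text
clock: 16.7
tool_pos: [0.5098, -0.0943, 0.0443]
eef_rot: [[-0.537, 0.657, 0.529], [0.75, 0.659, -0.055], [-0.385, 0.367, -0.847]]
ft_force: [0.7, 0.3, -1.1]
gripper_width: 0.085
```

```bash
python3 ft.py
python3 - <<'E'
from plan import *
x=np.array(s['tool_pos'])
plan([(x+.03*V,TRd(215,-8)),(x+.06*V,TRd(210,-12)),(x+.1*V,TRd(205,-20)),(x+.14*V,TRd(200,-25))],[5,4,4,4])
E
```

```text
clock 16.7 w 0.08495892771742972 q [ 1.225  0.607 -1.318  2.419  1.759  0.572 -0.757] pos-G in X,Y,Z mm [-2.173 63.805  0.52 ]
F in fixture XYZ [0.7, 0.4, -1.1] tool torque [0.346 0.387 0.018]
a= [  -0.068    0.274 -138.226]
[ 0.51  -0.094  0.044] [ 1.225  0.607 -1.318  2.419  1.759  0.572 -0.757] [ 0.716  0.314 -1.057] [ 0.078  0.514 -0.006] 0.08495892771742972
wp [ 0.5   -0.093  0.073] 5 rows:
[-0.02, 0.02, -0.15, 0.04, -0.0, -1.35]
[-0.02, 0.02, -0.15, 0.04, -0.0, -1.35]
[-0.02, 0.02, -0.15, 0.04, -0.0, -1.35]
[-0.02, 0.02, -0.15, 0.04, -0.0, -1.35]
[-0.02, 0.02, -0.15, 0.04, -0.0, -1.35]
[ 1.26  0.44 -1.32  2.41  1.55  0.43 -0.5 ] [2.5 0.6]
wp [ 0.49  -0.091  0.101] 4 rows:
[-0.03, 0.02, -0.18, 0.54, 0.84, -1.23]
[-0.03, 0.02, -0.18, 0.54, 0.84, -1.23]
[-0.03, 0.02, -0.18, 0.54, 0.84, -1.23]
[-0.02, 0.02, -0.19, 0.54, 0.84, -1.23]
[ 1.31  0.28 -1.32  2.37  1.    0.34  0.08] [0. 0.]
wp [ 0.476 -0.089  0.138] 4 rows:
[-0.03, 0.02, -0.25, 0.92, 1.77, -1.21]
[-0.02, 0.02, -0.25, 0.92, 1.77, -1.21]
[-0.01, 0.01, -0.25, 0.92, 1.77, -1.21]
[-0.01, 0.01, -0.25, 0.92, 1.77, -1.21]
[ 1.36  0.15 -1.32  2.26  0.31  0.51  0.82] [0. 0.]
wp [ 0.462 -0.087  0.176] 4 rows:
[0.0, 0.0, -0.25, 0.48, 1.16, -1.23]
[0.01, 0.0, -0.25, 0.48, 1.16, -1.23]
[0.01, 0.0, -0.25, 0.48, 1.16, -1.23]
[0.02, -0.0, -0.25, 0.48, 1.16, -1.23]
[ 1.42  0.03 -1.32  2.18  0.04  0.69  1.16] [0. 0.]
```

{"op": "move_arm", "data": {
  "targets": [
    [0.07, -0.08, 0, 0, 0, -1, 85],
    [0.07, -0.08, -0.1, 0, 0, -1, 85],
    [-0.02, 0, -0.15, 0, 0, -1.3, 85],
    [-0.02, 0, -0.15, 0, 0, -1.3, 85],
    [-0.02, 0.02, -0.15, 0, 0, -1.3, 85],
    [-0.02, 0.02, -0.15, 0.3, 0.4, -1.2, 85],
    [-0.03, 0.02, -0.18, 0.5, 0.8, -1.2, 85],
    [-0.03, 0.02, -0.18, 0.5, 0.8, -1.2, 85],
    [-0.03, 0.02, -0.18, 0.5, 0.8, -1.2, 85],
    [-0.03, 0.02, -0.2, 0.9, 1.7, -1.2, 85],
    [-0.02, 0.02, -0.25, 0.9, 1.7, -1.2, 85],
    [-0.01, 0.01, -0.25, 0.9, 1.7, -1.2, 85],
    [-0.01, 0.01, -0.25, 0.9, 1.7, -1.2, 85],
    [0, 0, -0.25, 0.5, 1.2, -1.2, 85],
    [0.01, 0, -0.25, 0.5, 1.2, -1.2, 85],
    [0.02, 0, -0.25, 0.5, 1.2, -1.2, 85]
  ]
}}

```text
clock: 18.3
tool_pos: [0.4585, -0.0919, 0.1484]
eef_rot: [[-0.82, 0.489, 0.298], [0.506, 0.862, -0.023], [-0.269, 0.132, -0.954]]
ft_force: [0.5, 0.4, -1.0]
gripper_width: 0.0847
```

```bash
python3 ft.py
```

```text
clock 18.3 w 0.08474591690016149 q [ 1.441  0.081 -1.349  2.248  0.13   0.575  1.044] pos-G in X,Y,Z mm [-53.294  58.835 104.609]
F in fixture XYZ [0.4, 0.5, -1.0] tool torque [ 0.156  0.228 -0.01 ]
a= [  20.063   -3.799 -156.031]
```

Run:
```python
from plan import *
C=[plane("top",(255+u/9.41,145+v/9.41),.085) for u,v in((165,105),(160,195),(618,135),(615,228))]
print(np.array(C)); c=np.mean(C,0);print("bar c",c,"len",np.linalg.norm(C[0]-C[2]),"wid",np.linalg.norm(C[0]-C[1]),"yaw",np.degrees(np.arctan2(*(C[0]-C[2])[[1,0]])))
o=np.array([.5496,-.042,.085]);print("X from liner",(c-o)@X)
for m in (1,-1):
    R=np.c_[m*Y,m*X,-Z];q=qc
    for x,RR in((np.r_[.5*(c[:2]+s['tool_pos'][:2]),.25],R),(np.r_[c[:2],.2],R),(np.r_[c[:2],.06],R),(np.r_[c[:2],.2],R),(np.array([.5,.15,.22]),R)):
        q=iks(x,RR,q,.1);print(m,q.round(2),np.round(err(q,x,RR),1))
    for yaw in(3.5,183.5):
        t=np.radians(yaw);lx=np.array([np.cos(t),np.sin(t),0]);RR=np.c_[lx,np.cross(-Z,lx),-Z]
        for z in(.2,.026):
            x=np.array([.461,.3364,z]);qq=iks(x,RR,q,.1);print("  place",yaw,qq.round(2),np.round(err(qq,x,RR),1))
```

```text
[ 0.459 -0.092  0.148] [ 1.441  0.081 -1.349  2.248  0.13   0.575  1.044] [ 0.455  0.446 -0.961] [-0.019  0.276 -0.002] 0.08474591690016149
[[ 0.613  0.035  0.085]
 [ 0.588  0.037  0.085]
 [ 0.601 -0.082  0.085]
 [ 0.576 -0.081  0.085]]
bar c [ 0.594 -0.023  0.085] len 0.11777623129465409 wid 0.024248304791734326 yaw 84.21454813373309
X from liner 0.041608450352242685
1 [ 0.88  0.29 -1.02  1.78  0.26  1.22 -0.35] [0. 0.]
1 [ 0.67  0.46 -0.94  1.69  0.4   1.19 -0.51] [0. 0.]
1 [ 0.59  0.61 -0.84  1.81  0.55  0.96 -0.63] [0. 0.]
1 [ 0.67  0.46 -0.93  1.69  0.39  1.19 -0.51] [0. 0.]
1 [ 0.5   0.31 -1.04  1.83  0.29  1.16 -0.78] [0. 0.]
  place 3.5 [-0.08  0.37 -0.79  1.75  0.28  1.14 -2.46] [0. 0.]
  place 3.5 [-0.28  0.55 -0.54  1.9   0.38  0.8  -2.54] [0. 0.]
  place 183.5 [ 0.24  0.6  -1.32  1.74  0.61  1.29  0.41] [0. 0.]
  place 183.5 [ 0.11  0.79 -1.14  1.89  0.84  1.04  0.24] [0. 0.]
-1 [ 1.07  0.42 -1.32  1.77  0.42  1.28  2.64] [0. 0.]
-1 [ 0.81  0.57 -1.19  1.69  0.55  1.27  2.5 ] [0. 0.]
-1 [ 0.73  0.72 -1.06  1.81  0.72  1.06  2.38] [0. 0.]
-1 [ 0.82  0.58 -1.19  1.69  0.56  1.27  2.5 ] [0. 0.]
-1 [ 0.65  0.42 -1.3   1.83  0.43  1.22  2.22] [0. 0.]
  place 3.5 [ 0.04  0.62 -1.32  1.88  0.92  1.29  2.89] [58.2 22.7]
  place 3.5 [ 0.13  0.92 -1.32  2.01  1.21  1.16  2.89] [29.6 12.3]
  place 183.5 [ 0.05  0.42 -0.97  1.75  0.38  1.17  0.6 ] [0. 0.]
  place 183.5 [-0.12  0.6  -0.76  1.89  0.54  0.86  0.47] [0. 0.]
```

Run:
```python
from plan import *
R=np.c_[Y,X,-Z];c=np.array([.594,-.023])
plan([(np.r_[.50,-.06,.26],R),(np.r_[c,.17],R)],[9,5])
```

```text
[ 0.459 -0.092  0.148] [ 1.441  0.081 -1.349  2.248  0.13   0.575  1.044] [ 0.455  0.446 -0.961] [-0.019  0.276 -0.002] 0.08474591690016149
wp [ 0.5  -0.06  0.26] 9 rows:
[-0.13, 0.17, -0.26, 1.78, 1.03, 7.45]
[-0.1, 0.18, -0.27, 1.78, 1.03, 7.45]
[-0.08, 0.18, -0.28, 1.78, 1.03, 7.45]
[-0.05, 0.18, -0.29, 1.78, 1.03, 7.45]
[-0.02, 0.18, -0.29, 1.78, 1.03, 7.45]
[0.01, 0.17, -0.3, 1.78, 1.03, 7.45]
[0.04, 0.16, -0.3, 1.78, 1.03, 7.45]
[0.06, 0.14, -0.31, 1.78, 1.03, 7.45]
[0.08, 0.12, -0.31, 1.78, 1.03, 7.45]
[ 0.98  0.22 -1.08  1.82  0.21  1.22 -0.31] [0. 0.]
wp [ 0.594 -0.023  0.17 ] 5 rows:
[0.25, 0.44, 0.45, 0.0, 0.0, 0.0]
[0.25, 0.44, 0.45, 0.0, 0.0, 0.0]
[0.25, 0.44, 0.45, 0.0, 0.0, 0.0]
[0.25, 0.44, 0.45, 0.0, 0.0, 0.0]
[0.25, 0.44, 0.45, 0.0, 0.0, 0.0]
[ 0.67  0.5  -0.94  1.72  0.44  1.15 -0.54] [0. 0.]
```

{"op": "move_arm", "data": {
  "targets": [
    [-0.13, 0.1, -0.4, 1.8, 1, 7.5, 85],
    [-0.1, 0.1, -0.4, 1.8, 1, 7.5, 85],
    [-0.08, 0.15, -0.4, 1.8, 1, 7.5, 85],
    [-0.05, 0.18, -0.4, 1.8, 1, 7.5, 85],
    [-0.02, 0.2, -0.3, 1.8, 1, 7.5, 85],
    [0, 0.2, -0.3, 1.8, 1, 7.5, 85],
    [0.04, 0.2, -0.2, 1.8, 1, 7.5, 85],
    [0.06, 0.2, -0.1, 1.8, 1, 7.5, 85],
    [0.08, 0.2, -0.1, 1.8, 1, 7.2, 85],
    [0.25, 0.4, 0.1, 0, 0, 0, 85],
    [0.25, 0.4, 0.2, 0, 0, 0, 85],
    [0.25, 0.4, 0.2, 0, 0, 0, 85],
    [0.25, 0.4, 0.3, 0, 0, 0, 85],
    [0, 0, 0, 0, 0, 0, 85]
  ]
}}

```text
clock: 19.7
tool_pos: [0.5704, -0.0339, 0.2251]
eef_rot: [[0.144, 0.99, -0.002], [0.99, -0.144, -0.001], [-0.001, -0.001, -1.0]]
ft_force: [0.0, -0.9, -1.0]
gripper_width: 0.0852
```

Run:
```python
from plan import *
R=np.c_[Y,X,-Z];c=np.array([.594,-.023])
plan([(np.r_[c,.17],R),(np.r_[c,.06],R)],[4,5])
sc=viewer.get_image("scene")[:,:,::-1]
cv2.imwrite("pics/bar.png",cv2.resize(sc[110:310,150:350],(600,600),interpolation=2))
```

```text
[ 0.57  -0.034  0.225] [ 0.814  0.44  -1.089  1.714  0.411  1.241 -0.517] [ 0.004 -0.893 -1.011] [ 0.04  -0.007  0.016] 0.08515124939665031
wp [ 0.594 -0.023  0.17 ] 4 rows:
[0.09, 0.14, 0.34, -0.02, 0.01, -0.02]
[0.09, 0.14, 0.34, -0.02, 0.01, -0.02]
[0.09, 0.14, 0.34, -0.02, 0.01, -0.02]
[0.09, 0.14, 0.34, -0.02, 0.01, -0.02]
[ 0.72  0.53 -1.03  1.72  0.49  1.17 -0.59] [0. 0.]
wp [ 0.594 -0.023  0.06 ] 5 rows:
[0.0, 0.0, 0.55, 0.0, 0.0, 0.0]
[0.0, 0.0, 0.55, 0.0, 0.0, 0.0]
[0.0, 0.0, 0.55, 0.0, 0.0, 0.0]
[0.0, 0.0, 0.55, 0.0, 0.0, 0.0]
[0.0, 0.0, 0.55, 0.0, 0.0, 0.0]
[ 0.65  0.66 -0.94  1.81  0.62  1.   -0.68] [0. 0.]
```

View pics/bar.png

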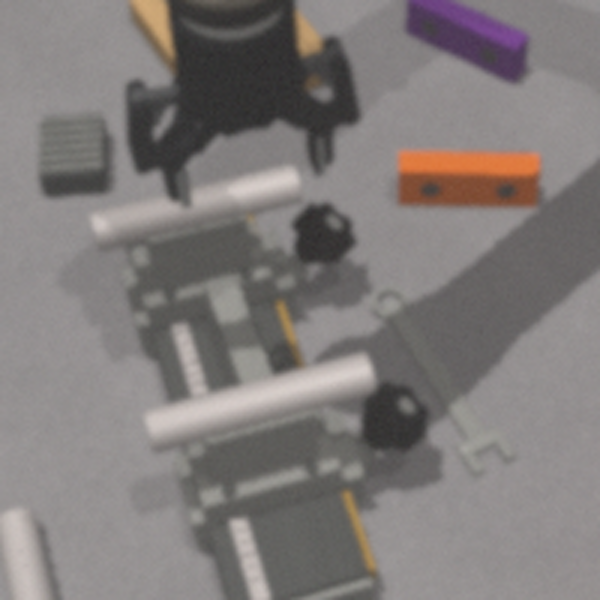

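{"op": "move_arm", "data": {
  "force": 40,
  "targets": [
    [0.09, 0.14, 0.34, 0, 0, 0, 85],
    [0.09, 0.14, 0.34, 0, 0, 0, 85],
    [0.09, 0.14, 0.34, 0, 0, 0, 85],
    [0.09, 0.14, 0.34, 0, 0, 0, 70],
    [0, 0, 0.5, 0, 0, 0, 70],
    [0, 0, 0.5, 0, 0, 0, 70],
    [0, 0, 0.5, 0, 0, 0, 70],
    [0, 0, 0.5, 0, 0, 0, 70],
    [0, 0, 0.5, 0, 0, 0, 70],
    [0, 0, 0.22, 0, 0, 0, 60],
    [0, 0, 0, 0, 0, 0, 50],
    [0, 0, 0, 0, 0, 0, 40],
    [0, 0, 0, 0, 0, 0, 34]
  ]
}}

```text
clock: 21.05
tool_pos: [0.5956, -0.0246, 0.0647]
eef_rot: [[0.147, 0.989, 0.002], [0.989, -0.147, -0.002], [-0.002, 0.002, -1.0]]
ft_force: [-0.2, 0.2, 0.3]
gripper_width: 0.0339
```

{"op": "move_arm", "data": {
  "targets": [
    [0, 0, 0, 0, 0, 0, 30],
    [0, 0, 0, 0, 0, 0, 27],
    [0, 0, 0, 0, 0, 0, 24],
    [0, 0, 0, 0, 0, 0, 20],
    [0, 0, 0, 0, 0, 0, 18]
  ]
}}

```text
clock: 21.55
tool_pos: [0.5945, -0.0249, 0.0644]
eef_rot: [[0.146, 0.989, -0.0], [0.989, -0.146, -0.004], [-0.004, 0.001, -1.0]]
ft_force: [-3.8, -0.5, 6.3]
gripper_width: 0.0234
```

```bash
python3 ft.py
```

```text
clock 21.55 w 0.023445846965524163 q [ 0.657  0.65  -0.941  1.81   0.622  1.008 -0.684] pos-G in X,Y,Z mm [ 71.753 144.587  20.61 ]
F in fixture XYZ [-3.7, -1.0, 6.3] tool torque [ 0.582 -0.194 -0.457]
a= [ 24.066 -25.986 -87.06 ]
```

{"op": "move_arm", "data": {
  "force": 70,
  "targets": [
    [0, 0, 0, 0, 0, 0, 10],
    [0, 0, 0, 0, 0, 0, 10],
    [0, 0, -0.05, 0, 0, 0, 10],
    [0, 0, -0.1, 0, 0, 0, 10],
    [0, 0, -0.1, 0, 0, 0, 10],
    [0, 0, -0.15, 0, 0, 0, 10],
    [0, 0, -0.2, 0, 0, 0, 10]
  ]
}}

```text
clock: 22.25
tool_pos: [0.5943, -0.0249, 0.0877]
eef_rot: [[0.147, 0.989, -0.001], [0.989, -0.147, -0.002], [-0.003, -0.0, -1.0]]
ft_force: [0.1, 0.2, -5.5]
gripper_width: 0.0227
```

```bash
python3 ft.py
```

```text
clock 22.25 w 0.02265817462341292 q [ 0.674  0.623 -0.963  1.795  0.59   1.043 -0.662] pos-G in X,Y,Z mm [ 71.518 144.521  43.888]
F in fixture XYZ [0.1, 0.2, -5.5] tool torque [-0.039  0.036 -0.055]
a= [ 24.13  -25.994 -86.933]
```

Run:
```python
from plan import *
R=np.array(s['eef_rot'])
t=np.radians(183.5);lx=np.array([np.cos(t),np.sin(t),0]);RR=np.c_[lx,np.cross(-Z,lx),-Z]
plan([(np.r_[.594,-.025,.25],R),(np.r_[.461,.3364,.2],RR)],[8,16])
```

```text
[ 0.594 -0.025  0.088] [ 0.674  0.623 -0.963  1.795  0.59   1.043 -0.662] [ 0.134  0.155 -5.487] [ 0.03  -0.043  0.055] 0.02265817462341292
wp [ 0.594 -0.025  0.25 ] 8 rows:
[-0.0, -0.0, -0.51, 0.0, 0.0, 0.0]
[-0.0, -0.0, -0.51, 0.0, 0.0, 0.0]
[-0.0, -0.0, -0.51, 0.0, 0.0, 0.0]
[-0.0, -0.0, -0.51, 0.0, 0.0, 0.0]
[-0.0, -0.0, -0.51, 0.0, 0.0, 0.0]
[-0.0, -0.0, -0.51, 0.0, 0.0, 0.0]
[-0.0, -0.0, -0.51, 0.0, 0.0, 0.0]
[-0.0, -0.0, -0.51, 0.0, 0.0, 0.0]
[ 0.76  0.46 -1.08  1.63  0.42  1.31 -0.53] [0. 0.]
wp [0.461 0.336 0.2  ] 16 rows:
[0.53, -0.29, 0.08, -0.01, 0.01, -6.37]
[0.56, -0.23, 0.08, -0.01, 0.01, -6.37]
[0.58, -0.17, 0.08, -0.01, 0.01, -6.37]
[0.59, -0.1, 0.08, -0.01, 0.01, -6.37]
[0.6, -0.03, 0.08, -0.01, 0.01, -6.37]
[0.6, 0.03, 0.08, -0.01, 0.01, -6.37]
[0.59, 0.1, 0.08, -0.01, 0.01, -6.37]
[0.58, 0.17, 0.08, -0.01, 0.01, -6.37]
[0.56, 0.23, 0.08, -0.01, 0.01, -6.37]
[0.53, 0.29, 0.08, -0.01, 0.01, -6.37]
[0.49, 0.35, 0.08, -0.01, 0.01, -6.37]
[0.45, 0.4, 0.08, -0.01, 0.01, -6.37]
[0.4, 0.45, 0.08, -0.01, 0.01, -6.37]
[0.35, 0.49, 0.08, -0.01, 0.01, -6.37]
[0.3, 0.52, 0.08, -0.01, 0.01, -6.37]
[0.24, 0.55, 0.08, -0.01, 0.01, -6.37]
[ 0.24  0.6  -1.32  1.74  0.61  1.29  0.41] [0. 0.]
```

{"op": "move_arm", "data": {
  "targets": [
    [0, 0, -0.4, 0, 0, 0, 10],
    [0, 0, -0.5, 0, 0, 0, 10],
    [0, 0, -0.5, 0, 0, 0, 10],
    [0, 0, -0.5, 0, 0, 0, 10],
    [0, 0, -0.5, 0, 0, 0, 10],
    [0, 0, -0.5, 0, 0, 0, 10],
    [0, 0, -0.5, 0, 0, 0, 10],
    [0, 0, -0.5, 0, 0, 0, 10]
  ]
}}

```text
clock: 23.05
tool_pos: [0.5945, -0.0245, 0.2458]
eef_rot: [[0.147, 0.989, 0.001], [0.989, -0.147, -0.003], [-0.003, 0.001, -1.0]]
ft_force: [-0.1, 0.5, -6.0]
gripper_width: 0.0227
```

{"op": "move_arm", "data": {
  "targets": [
    [0.4, -0.2, 0, 0, 0, -5, 10],
    [0.55, -0.25, 0, 0, 0, -6.4, 10],
    [0.58, -0.2, 0, 0, 0, -6.4, 10],
    [0.59, -0.13, 0.05, 0, 0, -6.4, 10],
    [0.6, -0.06, 0.08, 0, 0, -6.4, 10],
    [0.6, 0, 0.08, 0, 0, -6.4, 10],
    [0.59, 0.07, 0.08, 0, 0, -6.4, 10],
    [0.58, 0.15, 0.08, 0, 0, -6.4, 10],
    [0.56, 0.2, 0.08, 0, 0, -6.4, 10],
    [0.53, 0.27, 0.08, 0, 0, -6.4, 10],
    [0.49, 0.33, 0.08, 0, 0, -6.4, 10],
    [0.45, 0.39, 0.08, 0, 0, -6.4, 10],
    [0.4, 0.44, 0.08, 0, 0, -6.4, 10],
    [0.35, 0.48, 0.08, 0, 0, -6.4, 10],
    [0.3, 0.5, 0.08, 0, 0, -6.4, 10],
    [0.2, 0.4, 0.08, 0, 0, -6, 10],
    [0, 0, 0, 0, 0, 0, 10]
  ]
}}

```text
clock: 24.75
tool_pos: [0.4609, 0.3245, 0.2037]
eef_rot: [[-0.999, -0.043, 0.0], [-0.043, 0.999, -0.001], [-0.0, -0.001, -1.0]]
ft_force: [-1.0, 0.1, -5.6]
gripper_width: 0.0225
```

Run:
```python
from plan import *
t=np.radians(183.5);lx=np.array([np.cos(t),np.sin(t),0]);RR=np.c_[lx,np.cross(-Z,lx),-Z]
plan([(np.r_[.461,.3364,.1],RR),(np.r_[.461,.3364,.034],RR)],[5,4])
sc=viewer.get_image("scene")[:,:,::-1];tp=viewer.get_image("top")[:,:,::-1]
cv2.imwrite("pics/lane.png",np.hstack([cv2.resize(sc[280:420,300:440],(400,400),interpolation=2),cv2.resize(tp[160:290,80:210],(400,400),interpolation=2)]))
print(proj("scene",(.461,.3364,.006)),proj("top",(.461,.3364,.006)))
```

```text
[0.461 0.325 0.204] [ 0.271  0.584 -1.331  1.757  0.593  1.284  0.41 ] [-1.004  0.134 -5.585] [-0.017  0.014  0.047] 0.02250728666844061
wp [0.461 0.336 0.1  ] 5 rows:
[-0.0, 0.06, 0.52, -0.01, 0.0, -0.2]
[-0.0, 0.06, 0.52, -0.01, 0.0, -0.2]
[-0.0, 0.06, 0.52, -0.01, 0.0, -0.2]
[-0.0, 0.06, 0.52, -0.01, 0.0, -0.2]
[-0.0, 0.06, 0.52, -0.01, 0.0, -0.2]
[ 0.17  0.7  -1.22  1.84  0.73  1.14  0.32] [0. 0.]
wp [0.461 0.336 0.034] 4 rows:
[0.0, 0.0, 0.41, 0.0, 0.0, 0.0]
[0.0, 0.0, 0.41, 0.0, 0.0, 0.0]
[0.0, 0.0, 0.41, 0.0, 0.0, 0.0]
[0.0, 0.0, 0.41, 0.0, 0.0, 0.0]
[ 0.11  0.78 -1.14  1.88  0.82  1.05  0.26] [0. 0.]
(np.float64(361.7669336964702), np.float64(350.27063066556866)) (np.float64(157.44117999004294), np.float64(225.870928945145))
```

View pics/lane.png

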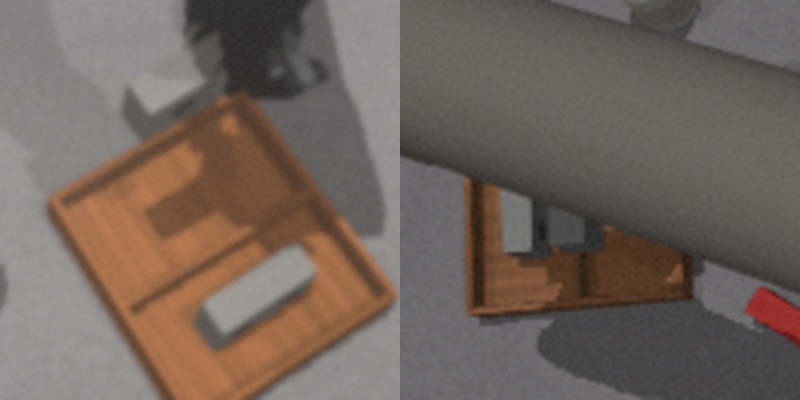

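{"op": "move_arm", "data": {
  "targets": [
    [0, 0.06, 0.5, 0, 0, 0, 10],
    [0, 0.06, 0.5, 0, 0, -0.5, 10],
    [0, 0.06, 0.5, 0, 0, -0.5, 10],
    [0, 0.06, 0.5, 0, 0, 0, 10],
    [0, 0.05, 0.5, 0, 0, 0, 10],
    [0, 0, 0.4, 0, 0, 0, 10],
    [0, 0, 0.4, 0, 0, 0, 10],
    [0, 0, 0.4, 0, 0, 0, 10],
    [0, 0, 0.3, 0, 0, 0, 10],
    [0, 0, 0.2, 0, 0, 0, 10],
    [0, 0, 0, 0, 0, 0, 10]
  ]
}}

```text
clock: 25.95
tool_pos: [0.4622, 0.3322, 0.0332]
eef_rot: [[-0.999, -0.055, -0.001], [-0.054, 0.999, -0.004], [0.001, -0.004, -1.0]]
ft_force: [-0.8, -0.1, -5.0]
gripper_width: 0.0227
```

{"op": "move_arm", "data": {
  "targets": [
    [0, 0, 0.05, 0, 0, 0, 10],
    [0, 0, 0.03, 0, 0, 0, 10],
    [0, 0, 0, 0, 0, 0, 10]
  ]
}}

```text
clock: 26.25
tool_pos: [0.4629, 0.3329, 0.0316]
eef_rot: [[-0.999, -0.054, 0.001], [-0.054, 0.999, -0.002], [-0.001, -0.002, -1.0]]
ft_force: [0.0, 0.6, -5.4]
gripper_width: 0.0226
```

{"op": "move_arm", "data": {
  "targets": [
    [0, 0, 0.03, 0, 0, 0, 10],
    [0, 0, 0.02, 0, 0, 0, 10],
    [0, 0, 0, 0, 0, 0, 10]
  ]
}}

```text
clock: 26.55
tool_pos: [0.4629, 0.3331, 0.0306]
eef_rot: [[-0.999, -0.055, 0.001], [-0.055, 0.999, -0.003], [-0.001, -0.003, -1.0]]
ft_force: [-2.0, -3.1, 4.6]
gripper_width: 0.0229
```

{"op": "move_arm", "data": {
  "targets": [
    [0, 0, 0.03, 0, 0, 0, 10],
    [0, 0, 0, 0, 0, 0, 10]
  ]
}}

```text
clock: 26.75
tool_pos: [0.463, 0.3331, 0.0306]
eef_rot: [[-0.999, -0.054, 0.002], [-0.054, 0.999, -0.004], [-0.002, -0.004, -1.0]]
ft_force: [-3.2, -6.0, 14.2]
gripper_width: 0.0228
```

{"op": "move_arm", "data": {
  "targets": [
    [0, 0, -0.04, 0, 0, 0, 10],
    [0, 0, 0, 0, 0, 0, 26],
    [0, 0, 0, 0, 0, 0, 32],
    [0, 0, 0, 0, 0, 0, 40],
    [0, 0, 0, 0, 0, 0, 40],
    [0, 0, -0.2, 0, 0, 0, 40],
    [0, 0, -0.4, 0, 0, 0, 40],
    [0, 0, -0.5, 0, 0, 0, 40],
    [0, 0, -0.7, 0, 0, 0, 40],
    [0, 0, -0.8, 0, 0, 0, 40],
    [0, 0, -0.8, 0, 0, 0, 40],
    [0, 0, -0.8, 0, 0, 0, 40],
    [-0.5, -0.5, -0.5, 0, 0, 0, 40],
    [-0.5, -0.8, -0.3, 0, 0, 0, 40],
    [0, -0.8, 0, 0, 0, 0, 40],
    [0, 0, 0, 0, 0, 0, 40]
  ]
}}

```text
clock: 28.35
tool_pos: [0.5094, 0.2469, 0.2312]
eef_rot: [[-0.999, -0.047, 0.002], [-0.047, 0.999, -0.006], [-0.002, -0.006, -1.0]]
ft_force: [0.6, 0.2, 0.1]
gripper_width: 0.0399
```

```bash
python3 ft.py
python3 - <<'E'
from h import *
sc=viewer.get_image("scene");tp=viewer.get_image("top")
cv2.imwrite("pics/end.png",np.hstack([cv2.resize(sc[130:420,150:440],(400,400),interpolation=2),cv2.resize(tp[120:310,180:370],(400,400),interpolation=2)])[:,:,::-1])
K={}
for l in("knob","set_knob"):
    a=nets.masks_of("scene",l);b=nets.masks_of("top",l)
    print(l,[np.round(d['box']).tolist() for d in a[:2]],[np.round(d['box']).tolist() for d in b[:2]])
E
```

```text
clock 28.35 w 0.03991307633189968 q [ 0.424  0.535 -1.309  1.718  0.54   1.315  0.62 ] pos-G in X,Y,Z mm [-51.245 401.432 187.375]
F in fixture XYZ [0.6, 0.3, 0.1] tool torque [ 0.054 -0.013  0.012]
a= [-46.684  -2.59  163.153]
knob [[258.0, 187.0, 21.0, 24.0]] [[329.0, 203.0, 20.0, 14.0]]
set_knob [[282.0, 248.0, 17.0, 25.0]] [[327.0, 201.0, 17.0, 17.0], [262.0, 150.0, 27.0, 67.0]]
```

View pics/end.png

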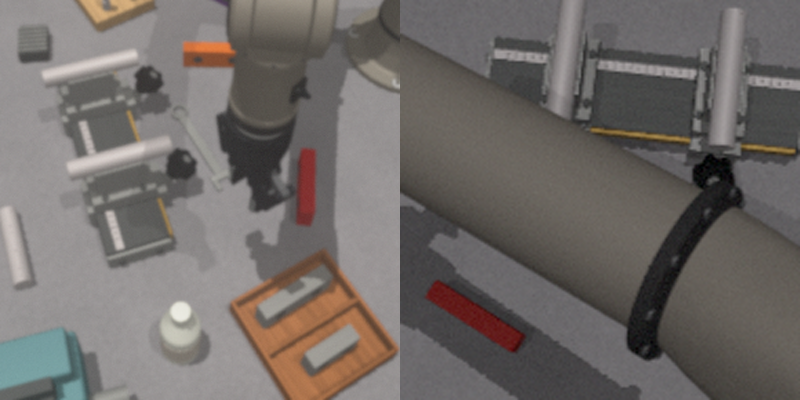

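```bash
python3 -c "
from cell import env
print(env.close_job())"
```

```text
the job is handed in; nothing more can be done
None
```

The span is set and the bar is in the empty lane of its case. I handed the job in at about 28 s.

- **Knob freed:** I turned the right-hand knob back about 86°. I could not hold the tool exactly on the knob's axis, because the joint limits kept it about 8° off. The grip width stayed between 48.4 and 49.7 mm, so I saw no sign of slipping.
- **Support and nip:** I slid the support about 63 mm until it stopped and the push rose to about 8 N. The picture showed the bar square and touching both faces.
- **Lock:** I turned the knob about 98° the other way, roughly 12° past where it started. The sideways load on the tool rose to about 24 N during that turn, so the nip was harder than the gentle slide before it.
- **Bar:** It came out freely, weighing about 5.5 N in the gripper. I lowered it until it touched the lane floor at the expected height (TCP 30.6 mm, expected about 30.4 mm), then released it. The last scene picture shows it standing upright in the lane, with the shorter bar, left-hand support, wrench, jaw and oil bottle where they were.

**Not confirmed:**
- **Knob angle:** I inferred it from how far the tool turned and did not measure it separately.
- **Span after release:** I did not re-measure it once the knob was let go.
- **Last top picture:** The arm partly blocked it. The left-hand knob was not found there, and that label landed on the right-hand knob, so only the scene picture confirms the left-hand knob.

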